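Set up the crosscut saw's infeed station for the next batch

ROBOT

A 6-joint arm with a two-finger parallel gripper is mounted at the origin on the work surface. World frame = base frame: x ahead of the robot, y to its left, z up, the work surface at z = 0. Lengths are in mm, angles in rad, forces in N, time in s.
With the tool pointing down it reaches from about 350 to 775 mm from the base axis. Payload 7.3 kg.
Tool frame: the origin (TCP) lies on the centre line of the jaws, within the pads' length; the fingertips stand 17 mm ahead of it and the grasp point (between the pads) lies 2 mm behind it (manip.tip_extent is the distance from the TCP to the fingertips, in mm); z points along the fingers, y is the line along which they close (so a half turn about z gives the same grasp; the last joint's range is limited). The gripper opens to 92 mm and grips with 3 to 60 N. Pads are 19 mm wide; open, the fingers measure 130 mm over their backs; the gripper's body (75 mm by 190 mm) begins 47 mm behind the grasp point.
Start: joints at [0.995, 0.342, 1.524, -0, 1.275, -0.146], TCP at [218.749, 477.276, 243.741] pointing down, gripper open.
Joint ranges: [-2.53, 2.53], [-0.77, 2.02], [0.04, 2.7], [-1, 4.14], [0.28, 2.66], [-3.11, 3.11]. Speed limits (rad/s): [2.57, 2.57, 3.14, 3.14, 3.14, 3.14].

INTERFACE

Orientations are given as a 3x3 rotation matrix whose columns are the frame's x, y, z axes.
In Python, from workcell import manip gives the robot as it stands.
- The arm moves only by the tool send_rows, never from a script. Its argument "rows" is text: rows parted by semicolons, each of 7 numbers parted by spaces: the closure, from 0 (fully open) to 1 (shut), then the shift along the tool's x, y, z in cm, then the turn, a rotation vector about the tool's x, y, z in degrees. In form: hand tx ty tz wx wy wz; .... A call has exactly 10 rows; each row is the pose to reach, as a shift and turn from the pose commanded when the call began, along the tool's axes at that moment; what a row does not reach only later rows make up. A row lasts 1/8 s, in which the tool goes at most 62.5 mm and 10.7 degrees, less where a joint would pass 70% of its speed; a pose out of reach is approached as far as the arm can. A call with a gripper value outside its range is refused whole. The fingers move at their own pace and stop on an object; the grip force is fixed at half the most. Time passes only in rows, so rows that repeat a pose let the fingers close, or fill a call up. It gives the time, the measured TCP pose, the force, the opening and the grip force at its end, in the units of the state.
- manip.observe(): the state, without advancing time (a new reading comes with each control period).
- manip.grab_frame(name): name is "scene" or "side" or "wrist"; returns the picture (420x560x3 uint8, blue, green, red); there is no depth.
- manip.calibration(name): a dict with "fx", "fy", "cx", "cy" (pixels), "world_from_camera" (4x4, takes a point from camera to world coordinates). Camera axes: x right, y down, z forward; pixel columns grow to the right and rows downward; lengths in mm; the calibration is good to about 2 mm. A picture is of the moment at which its call begins: read the wrist's pose just before it. calibration takes no time and is no camera call; for the wrist camera it gives the pose at the moment of the call.
- manip.hand_in(): hands the job in; it is judged then, once.
The state is a dict: "time_s": time; "joints": joint angles; "qvel": joint speeds; "joint_torque": joint torques, N m; "position": TCP position; "tool_rot": TCP orientation; "contact_force": force on the tool from outside, world axes, zero at the start; "ft_torque": the same for the moment, N m; "gripper_width": finger opening in mm; "grasp_force": force on a finger pad.
Only numpy, scipy, OpenCV 4.12 (cv2) and the standard library are available. Lean on these libraries where they do the work, as an engineer would, in place of code of your own. Each camera call takes 0.05 s, during which the arm holds its last target. There are 200 camera calls.

TASK

Get the saw's infeed station ready for the next batch. Push the loose lever handle fully down onto the square shaft of the closed dust damper, lever in line with the slot in the shaft's end, and swing the damper fully open with it so that the lever lies along the duct; also spin the knurled stop collar on the clamp cylinder's threaded rod down until its underside is 30 mm above the cylinder's cap. Lay all the tenoned blanks flat and side by side on the loading deck, straight along it with their tenons towards the stop bar, and leave everything else on the bench where it is.

Things in the scene. Friction and masses are not known exactly. Their poses are not given: they have to be found in the camera images.
- handle: loose cast-aluminium lever handle, 150 g, lying flat. Origin: centre of the underside of its square hub, 34 x 34 mm, 24 mm tall (z up), with a 16 mm square through bore, sides parallel to the hub's. A flat lever 18 mm wide, 10 mm thick, level with the underside, runs along +x to 104 mm from the origin. Grip it across the hub's +y and -y faces
- damper: fixed galvanised dust duct, 105 mm over its ribs, axis along local x, 72 mm above the bench, from 97 mm before the origin (mouth) to 240 mm behind it, then bending down through the bench. Origin: on the bench under the damper shaft. A round boss, 32 mm across, stands on top up to 142 mm above the bench
- shaft (a joint): angle of the butterfly damper's shaft, rad: 0 closed (blade across the duct), 1.571 fully open (blade along the duct, end stop). Opens clockwise seen from above. It stays where it is left (friction 0.12 N m)
- shaft_seat (a point): foot of the square damper shaft, on top of the boss, where the handle's origin comes when fully down. The shaft, 14 mm square, rises 22 mm from here (top 4 mm reduced to 11.5 mm as lead-in). x axis: line of the blade, parallel to two faces of the square, turning with the shaft and shown by a dark slot across its end; z up
- clamp: fixed top clamp: bed plate 130 x 100 mm, column, upright air cylinder with a 58 mm square end cap whose top is 168 mm above the bench. From it a threaded rod, 16 mm in diameter, stands up 78 mm, free at the top, with dark rings every 10 mm up from the cap. Origin: on the bench, on the rod's axis. Only rod, collar and 3 mm bolt heads rise above the cap
- cap (a point): centre of the cap's top face, on the rod's axis; z up. Collar heights are measured from here
- collar_top (a point): centre of the top face of the knurled stop collar on the rod: dark steel, 44 mm in diameter, 20 mm tall, so its underside is 20 mm lower. Right-hand steep thread: one turn clockwise from above lowers it 12 mm. Friction 0.08 N m; stays where it is left, so it can be turned, let go and taken again. Starts with its underside 40 to 54 mm above the cap
- deck: fixed loading deck: dark plate 220 x 280 mm, top face 10 mm above the bench. Origin: on the bench under its centre. At its +x end (away from the robot) an aluminium stop bar, 26 mm tall, inner face at local x = 98 mm; rails 18 mm tall along both sides, inner faces at y = +/-135 mm; the -x end is open. Blanks lie along x
- blank1: loose pine blank, if present (2 to 4 of the 4 are): 150 mm long overall, 14 mm thick; a body 130 mm long and 34 mm wide, then a tenon 20 mm long and 16 mm wide at its +x end. Origin: underside, at half the overall length; x along the blank towards the tenon, z up. 50 g
- blank1_tip (a point): end of blank1's tenon, 75 mm from its origin along x, at half thickness
- blank2: loose pine blank, if present (2 to 4 of the 4 are): 150 mm long overall, 14 mm thick; a body 130 mm long and 34 mm wide, then a tenon 20 mm long and 16 mm wide at its +x end. Origin: underside, at half the overall length; x along the blank towards the tenon, z up. 50 g
- blank2_tip (a point): end of blank2's tenon, 75 mm from its origin along x, at half thickness
- blank3: loose pine blank, if present (2 to 4 of the 4 are): 150 mm long overall, 14 mm thick; a body 130 mm long and 34 mm wide, then a tenon 20 mm long and 16 mm wide at its +x end. Origin: underside, at half the overall length; x along the blank towards the tenon, z up. 50 g
- blank3_tip (a point): end of blank3's tenon, 75 mm from its origin along x, at half thickness
- blank4: loose pine blank, if present (2 to 4 of the 4 are): 150 mm long overall, 14 mm thick; a body 130 mm long and 34 mm wide, then a tenon 20 mm long and 16 mm wide at its +x end. Origin: underside, at half the overall length; x along the blank towards the tenon, z up. 50 g
- blank4_tip (a point): end of blank4's tenon, 75 mm from its origin along x, at half thickness
- screwdriver: bystander, loose: screwdriver lying flat, 190 mm long
- tape: bystander, loose: tape measure, grey, 66 x 36 mm, 60 mm tall. Origin: underside
- glue: bystander, loose: white plastic glue bottle, 60 mm across, 160 mm tall. Origin: underside
- spray: bystander, loose: bare metal spray can, 58 mm across, 170 mm tall. Origin: underside
- offcut: bystander, loose: plain pine offcut without tenon, 55 x 34 x 14 mm, not part of the batch. Origin: underside
- square: bystander, loose: try square: wooden stock 100 x 22 x 16 mm with a steel blade 150 mm long. Origin: underside
- sanding: bystander, loose: cork sanding block 110 x 60 x 35 mm. Origin: underside
Not all that is in view belongs to the job. Leave any black look-alike of the blank4 alone.

How it is judged:
By the outcome, as a careful person would: the job done as asked, in the order asked, and still so for the second after the job is handed in, with the robot touching nothing.
Of blank1, blank2, blank3, blank4 only 2 to 4 are there at a start; the rules pass over those that are not, and their reading is None.
At some moment in a run one of blank1, blank2, blank3, blank4 may be knocked a few centimetres aside while the robot is not near it.
It also fails if it takes over 210 s, if anything falls off the work surface, if the arm or the gripper's body presses on something with over 40 N, if the wrist force passes 120 N, or if a joint passes its speed limit or range.

## Working session

There is one attempt and no reset: what is moved stays moved. The work goes in short steps, Python scripts to look and compute and a tool call to move; the robot and the scene stay as the last step left them, time stands still between calls to the robot, and variables do not carry over. Pictures are saved under pics/ and viewed, at most 14 in all, crops included, and the job is handed in when it is done.

Besides the shell and the picture viewer there is one more tool, called after "Emit:" in YAML: its name, and indented under it one key for each argument. send_rows: Moves the arm, as the interface text tells. Its arguments: {"type":"object","properties":{"rows":{"type":"string"}},"required":["rows"]}

```bash
ls; mkdir -p pics; cat > h.py <<'E'
import numpy as np, cv2
from workcell import manip
def cal(n):
    c=manip.calibration(n); K=np.array([[c['fx'],0,c['cx']],[0,c['fy'],c['cy']],[0,0,1.]]); return K,np.array(c['world_from_camera'])
def ray(n,u,v,C=None):
    K,T=C or cal(n); d=T[:3,:3]@np.linalg.solve(K,[u,v,1.]); return T[:3,3],d
def onz(n,u,v,z,C=None):
    o,d=ray(n,u,v,C); return o+d*(z-o[2])/d[2]
def proj(n,p,C=None):
    K,T=C or cal(n); q=T[:3,:3].T@(np.array(p,float)-T[:3,3]); q=K@q; return q[:2]/q[2]
def tri(rs):
    A=0;b=0
    for o,d in rs:
        d=d/np.linalg.norm(d);P=np.eye(3)-np.outer(d,d);A=A+P;b=b+P@o
    return np.linalg.solve(A,b)
def shot(n,f):
    C=cal(n); im=manip.grab_frame(n); cv2.imwrite('pics/'+f+'.png',im); np.savez('pics/'+f+'.npz',K=C[0],T=C[1]); return im,C
def load(f):
    z=np.load('pics/'+f+'.npz'); return cv2.imread('pics/'+f+'.png'),(z['K'],z['T'])
E
python3 - <<'E'
from h import *
np.set_printoptions(precision=3,suppress=True)
ims=[]
for n in['scene','side','wrist']:
    im,C=shot(n,n+'0'); print(n,C[0].tolist()); print(C[1])
s=manip.observe(); print(s)
E
```

```text
pics
scene [[439.03665853911025, 0.0, 277.40249666663345], [0.0, 439.03665853911025, 209.4863290038293], [0.0, 0.0, 1.0]]
[[   0.26     0.699   -0.666 1380.894]
 [   0.966   -0.197    0.17  -112.117]
 [  -0.012   -0.687   -0.726 1097.635]
 [   0.       0.       0.       1.   ]]
side [[465.97515006680374, 0.0, 275.0752847963137], [0.0, 465.97515006680374, 215.55613313530483], [0.0, 0.0, 1.0]]
[[   0.894   -0.352    0.278  115.913]
 [  -0.448   -0.696    0.561 -669.254]
 [  -0.004   -0.626   -0.78  1246.199]
 [   0.       0.       0.       1.   ]]
wrist [[299.75809043349994, 0.0, 281.44934225909054], [0.0, 299.75809043349994, 207.76228372556247], [0.0, 0.0, 1.0]]
[[  0.417   0.881   0.222 158.387]
 [  0.909  -0.404  -0.103 504.298]
 [ -0.001   0.245  -0.97  383.928]
 [  0.      0.      0.      1.   ]]
{'time_s': 0.15, 'joints': array([ 0.995,  0.343,  1.525, -0.   ,  1.275, -0.146]), 'qvel': array([ 0.   , -0.002, -0.004,  0.   , -0.001,  0.002]), 'joint_torque': array([  0.002, -43.147, -24.435,   0.072,   0.054,  -0.   ]), 'position': array([218.583, 477.029, 243.221]), 'tool_rot': array([[-0.909,  0.417, -0.001],
       [ 0.417,  0.909, -0.001],
       [ 0.   , -0.001, -1.   ]]), 'contact_force': array([ 0.129, -0.108, -0.212]), 'ft_torque': array([-0.011,  0.042, -0.003]), 'grasp_force': 0.0, 'gripper_width': 91.67221030887393}
```

View pics/scene0.png

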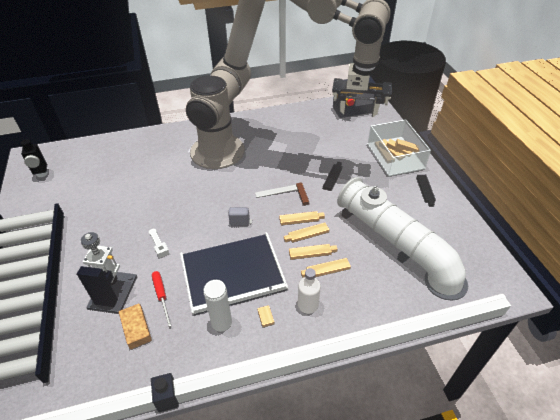

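View pics/side0.png

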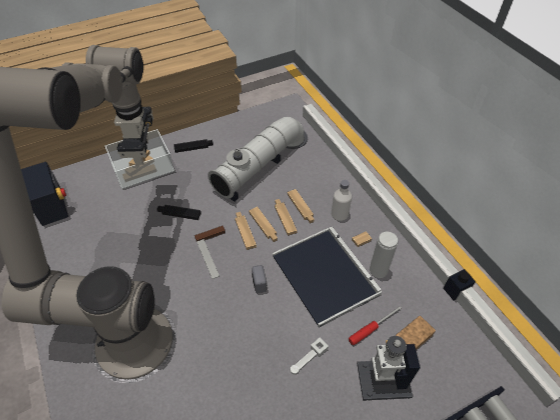

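The scene view shows these pieces:
- Handle: (158,242).
- Blanks: four pine pieces at (302,217), (307,232), (313,251) and (327,268).
- Blank look-alikes: black pieces at (333,175) and (426,190), the offcut at (265,316), and pine scraps in the clear box at (400,147).
- Deck: (233,270).
- Damper boss: (375,193).
- Clamp collar: (91,240).

The handle could be taken for the try square (285,192) or the screwdriver (160,290). By its hub and lever I choose (158,242), which I'll check in a close crop.

```bash
python3 - <<'E'
from h import *
np.set_printoptions(precision=1,suppress=True)
out=[]
for f,n in(('scene0','scene'),('side0','side')):
    im,C=load(f)
    hsv=cv2.cvtColor(im,cv2.COLOR_BGR2HSV)
    m=cv2.inRange(hsv,(12,90,120),(30,255,255))
    cs,_=cv2.findContours(m,cv2.RETR_EXTERNAL,cv2.CHAIN_APPROX_NONE)
    for c in cs:
        a=cv2.contourArea(c)
        if a<60 or a>1500: continue
        w=np.array([onz(n,*p,14,C)[:2] for p in c[:,0].astype(float)])
        r=cv2.minAreaRect(w.astype(np.float32))
        print(n,a,c[:,0].mean(0),'world',np.array(r[0]),np.array(r[1]),r[2])
def crop(f,x0,y0,x1,y1,w,h): return cv2.resize(cv2.imread('pics/'+f+'.png')[y0:y1,x0:x1],(w,h),interpolation=cv2.INTER_CUBIC)
A=np.hstack([crop('scene0',70,225,190,315,400,300),crop('side0',280,325,420,430-10,400,300)])
B=np.hstack([crop('scene0',330,170,430,245,400,300),crop('side0',200,130,300,205,400,300)])
cv2.imwrite('pics/c1.png',np.vstack([A,B]))
E
```

```text
scene 92.5 [449.5 415.3] world [1136.1  357.8] [32.6 20.2] 74.70195007324219
scene 767.5 [135.1 325.5] world [ 699.5 -347.9] [126.2  60.5] 10.69896125793457
scene 106.5 [327.3 264.1] world [651.6 228.8] [ 18.9 125.5] 0.3546946048736572
scene 280.5 [311.4 252.2] world [590.2 202.4] [148.9  38.4] 82.62571716308594
scene 214.5 [307.9 232.4] world [512.3 203.4] [ 40.6 149.9] 4.318412780761719
scene 229.0 [301.1 218.6] world [445.6 210.4] [147.5  38.4] 84.19155883789062
scene 304.5 [399.7 146.3] world [182.2 697.8] [ 99.5 109.6] 1.7182120084762573
scene 86.5 [205.1   4.5] world [-1398.3   161.6] [128.1  96.3] 81.1746826171875
side 572.5 [415.2 332.1] world [ 718.9 -338.9] [98.5 58.5] 11.092862129211426
side 110.0 [361.2 238.1] world [764.1   6.3] [52.7 32.4] 1.2374789714813232
side 266.0 [244.  229.9] world [436.6 213.8] [147.9  31.6] 83.1274185180664
side 277.5 [263.4 223.5] world [504.6 205.4] [ 32.4 148.5] 4.228177070617676
side 255.0 [284.1 216. ] world [581.9 205.8] [148.6  31.9] 82.61567687988281
side 243.5 [300.5 204.4] world [655.  219.9] [145.9  32.2] 89.8526382446289
```

View pics/c1.png

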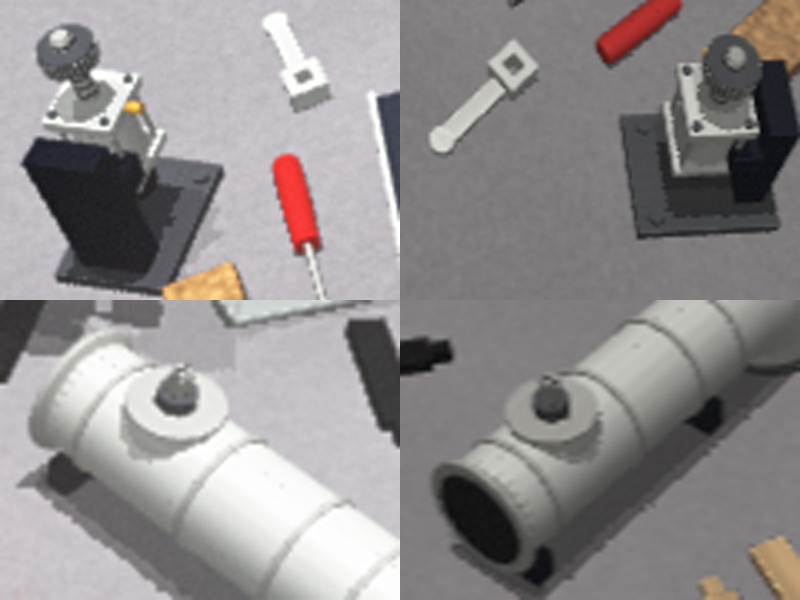

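The crops confirm the handle: its hub with the square bore is at scene (161,250) and side (320,346). The boss with the shaft is at scene (375,194) and side (237,155). The collar is on the rod at scene (91,240) and side (396,344).

```bash
python3 - <<'E'
from h import *
np.set_printoptions(precision=1,suppress=True)
Cs,Cd=load('scene0')[1],load('side0')[1]
def t(a,b): return tri([ray('',*a,Cs),ray('',*b,Cd)])
# crop->pixel
s=lambda x,y:(70+x*.3,225+y*.3); d=lambda x,y:(280+(x-400)*.35,325+y*95/300)
s2=lambda x,y:(330+x*.25,170+(y-300)*.25); d2=lambda x,y:(200+(x-400)*.25,130+(y-300)*.25)
print('hub',t(s(305,75),d(513,63)),'lever end',t(s(272,20),d(441,139)))
print('rodtop',t(s(62,38),d(735,55)),'boss/shaft top',t(s2(180,375),d2(549,382)),'boss',t(s2(177,402),d2(550,412)))
print('mouth rim', onz('',*s2(85,390),0,Cs))
for f,C,in(('scene0',Cs),('side0',Cd)):
    im=load(f)[0]; hsv=cv2.cvtColor(im,cv2.COLOR_BGR2HSV)
    m=cv2.inRange(im,(0,0,0),(70,55,50)); n,l,st,ce=cv2.connectedComponentsWithStats(m)
    p=(233,270) if f=='scene0' else (327,275)
    c=cv2.findContours((l==l[p[1],p[0]]).astype(np.uint8),0,2)[0][0]
    r=cv2.minAreaRect(np.array([onz('',*q,10,C)[:2] for q in c[:,0].astype(float)],np.float32)); print('deck',r)
E
```

```text
hub [ 456. -252.   23.] lever end [ 365.5 -277.7   10.2]
rodtop [ 556.  -400.6  240.6] boss/shaft top [515.5 420.9 158.3] boss [513.7 423.2 124.5]
mouth rim [365.6 420.4   0. ]
deck ((858.9447021484375, 818.0596313476562), (0.0, 0.0), 0.0)
deck ((583.4033813476562, -51.653106689453125), (207.94918823242188, 263.741455078125), 1.9176338911056519)
```

```bash
cat >> h.py <<'E'
def go(*ps):
    s=manip.observe(); R=s['tool_rot']; p=s['position']
    a0=np.degrees(np.arctan2(R[1,0],R[0,0]))
    for x,y,z,a in ps:
        d=R.T@(np.array([x,y,z])-p)/10; w=(a0-a+180)%360-180
        A=np.radians(a); Rt=np.array([[np.cos(A),np.sin(A),0],[np.sin(A),-np.cos(A),0],[0,0,-1]])
        rv=cv2.Rodrigues(R.T@Rt)[0].ravel()*180/np.pi
        print('%.2f %.2f %.2f  %.1f %.1f %.1f'%(*d,*rv))
    print('at',p.round(1),'a %.1f'%a0,'w %.1f'%s['gripper_width'],'t %.1f'%s['time_s'],'j6 %.2f'%s['joints'][5])
E
python3 -c "
from h import *
go((505,415,270,125),(505,415,260,125))"
```

```text
-28.62 6.29 -2.69  -0.1 0.0 30.4
-28.62 6.29 -1.69  -0.1 0.0 30.4
at [218.6 477.  243.2] a 155.4 w 91.7 t 0.1 j6 -0.15
```

Emit:
send_rows:
  rows: "0 -4 1 -2.7 0 0 10; 0 -9 2 -2.7 0 0 20; 0 -14 3 -2.7 0 0 30; 0 -20 4.5 -2.7 0 0 30.4; 0 -26 6 -2.7 0 0 30.4; 0 -28.6 6.3 -2.7 0 0 30.4; 0 -28.6 6.3 -2.7 0 0 30.4; 0 -28.6 6.3 -2.7 0 0 30.4; 0 -28.6 6.3 -2.7 0 0 30.4; 0 -28.6 6.3 -2.7 0 0 30.4"

```text
time_s: 1.4
position: [504.1, 416.0, 271.2]
tool_rot: [[-0.574, 0.819, 0.0], [0.819, 0.574, 0.0], [0.0, 0.001, -1.0]]
contact_force: [-0.9, -1.1, 0.6]
gripper_width: 91.8
grasp_force: 0.0
```

```bash
python3 -c "
from h import *
go((505,415,270,125))
im,C=shot('wrist','w1')
cv2.imwrite('pics/w1v.png',np.hstack([cv2.resize(im,(400,300)),cv2.resize(im[110:310,140:407],(400,300),interpolation=2)]))"
```

```text
-0.13 0.02 0.12  0.0 -0.0 0.1
at [504.1 416.  271.2] a 125.1 w 91.8 t 1.4 j6 -0.04
```

View pics/w1.png

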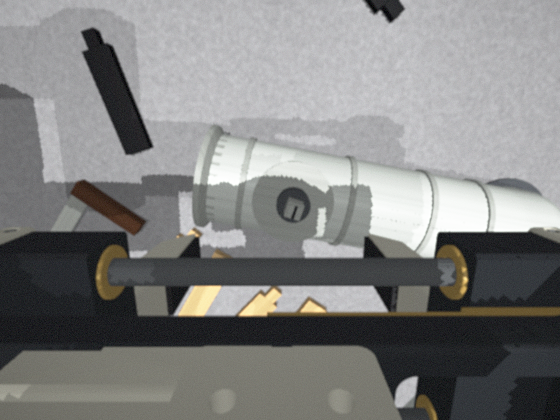

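The wrist view shows the boss at (290,195), the dark shaft base at (293,205) with the slot in it, and the duct running from upper left to lower right.

```bash
python3 -c "
from h import *
im,C=load('w1')
c=im[165:245,240:350]; cv2.imwrite('pics/c2.png',cv2.resize(c,(770,560),interpolation=cv2.INTER_CUBIC))
print(onz('',293,206,164,C))"
```

```text
[508.90262082 425.08378268 164.        ]
```

View pics/c2.png

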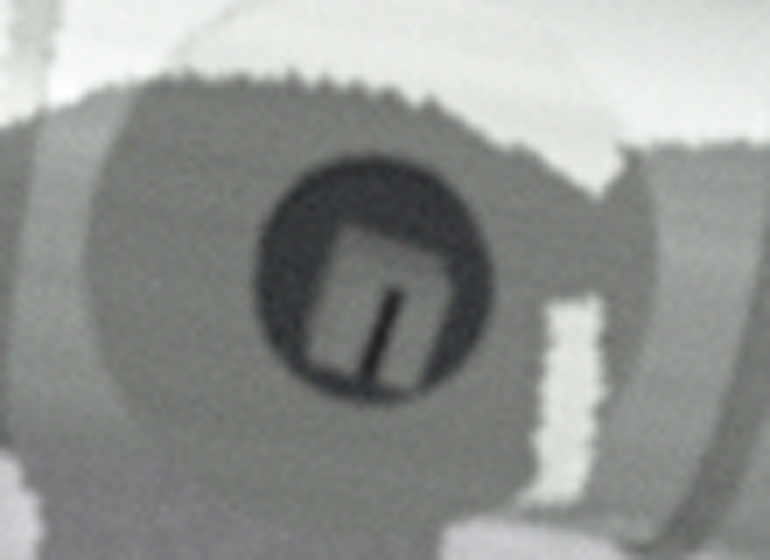

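The crop shows the boss disc centred at (374,280), and the slot running from (395,290) to (368,382) across the shaft's end face.

```bash
python3 -c "
from h import *
im,C=load('w1')
g=lambda x,y,z:onz('',240+(x+.5)/7-.5,165+(y+.5)/7-.5,z,C)
print('boss',g(374,280,142),'slotmid',g(381.5,336,164))
a=g(395,290,164);b=g(368,382,164);print('slot',a,b,np.degrees(np.arctan2(*(b-a)[1::-1])), np.linalg.norm(a-b))
# sides of top square
for p,q in(((335,232),(308,360)),((452,280),(415,388))):
  a=g(*p,155,);b=g(*q,164); 
# duct axis: rim seam points (top silhouettes) left rim, approximate
a=g(*[(215-240)*7,(128-165)*7],72+30);b=g(*[(495-240)*7,(182-165)*7],102);print('duct top edge dir',np.degrees(np.arctan2(*(b-a)[1::-1])))
go((456,-245,245,16))
print(proj('',(508,424,300),C))
"
```

```text
boss [511.94219294 422.25857926 142.        ] slotmid [513.02608942 420.89197859 164.        ]
slot [510.99659715 426.55004711 164.        ] [515.07827057 415.17065519 164.        ] -70.26760043013405 12.089277002447881
duct top edge dir 24.345225365074466
-51.34 -41.90 2.59  0.0 -0.0 109.0
at [504.2 415.9 271.2] a 125.0 w 91.9 t 1.4 j6 -0.04
[302.1399293  285.75110416]
```

```bash
python3 -c "
from h import *
go((456,-252,235,196))
"
```

```text
-51.91 -42.30 3.59  0.0 0.0 -71.0
at [504.2 415.9 271.2] a 125.0 w 91.9 t 1.4 j6 -0.04
```

Emit:
send_rows:
  rows: "0 -3 -2.5 0 0 0 -5; 0 -7 -6 0 0 0 -15; 0 -12 -9.5 0 0 0 -25; 0 -17 -13 0 0 0 -35; 0 -22 -17 0 0 0 -45; 0 -27 -21 0 0 0 -55; 0 -32 -25 0 0 0 -65; 0 -36 -28 0 0 0 -71; 0 -40 -31.5 0 0 0 -71; 0 -42 -34 0 0 0 -71"

```text
time_s: 2.7
position: [466.7, -126.1, 270.9]
tool_rot: [[-0.962, -0.274, 0.001], [-0.274, 0.962, -0.001], [-0.001, -0.001, -1.0]]
contact_force: [0.4, 0.3, 0.3]
gripper_width: 91.6
grasp_force: 0.0
```

```bash
python3 -c "
from h import *
go((456,-252,235,196))
"
```

```text
4.47 -11.82 3.60  -0.0 0.0 -0.1
at [ 466.7 -126.1  270.9] a -164.1 w 91.6 t 2.7 j6 -2.27
```

Emit:
send_rows:
  rows: "0 2 -5 1 0 0 0; 0 4 -9 2.5 0 0 0; 0 4.5 -11.8 3.6 0 0 0; 0 4.5 -11.8 3.6 0 0 0; 0 4.5 -11.8 3.6 0 0 0; 0 4.5 -11.8 3.6 0 0 0; 0 4.5 -11.8 3.6 0 0 0; 0 4.5 -11.8 3.6 0 0 0; 0 4.5 -11.8 3.6 0 0 0; 0 4.5 -11.8 3.6 0 0 0"

```text
time_s: 3.95
position: [456.3, -249.5, 234.7]
tool_rot: [[-0.961, -0.275, 0.0], [-0.275, 0.961, 0.0], [-0.0, 0.0, -1.0]]
contact_force: [0.7, -0.2, -0.6]
gripper_width: 91.9
grasp_force: 0.0
```

```bash
python3 - <<'E'
from h import *
np.set_printoptions(precision=1,suppress=True)
im,C=shot('wrist','w2')
hsv=cv2.cvtColor(im,cv2.COLOR_BGR2HSV)
uv=proj('',(456,-252,12),C); print(uv)
cv2.imwrite('pics/w2v.png',im)
E
```

```text
[279.5 186.7]
```

View pics/w2.png

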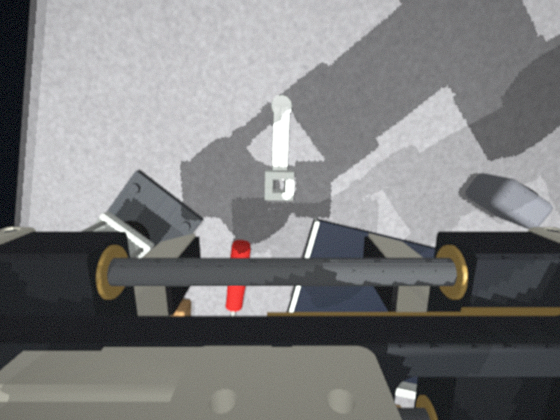

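The handle hub is at (280,186), with its lever up to (282,100). It sits clear of its neighbours.

```bash
python3 - <<'E'
from h import *
np.set_printoptions(precision=1,suppress=True)
im,C=load('w2')
h=onz('',280,186,24,C); e=onz('',282,97,10,C); l=onz('',281,130,10,C); h0=onz('',280,190,5,C)
d=l-onz('',279.5,165,10,C); print(h,e,np.degrees(np.arctan2((e-h)[1],(e-h)[0])),np.linalg.norm((e-h)[:2]))
a=np.radians(196); go((h[0]-25*np.cos(a),h[1]-25*np.sin(a),75,196))
E
```

```text
[ 452.9 -252.2   24. ] [ 354.9 -277.7   10. ] -165.40383748458564 101.23552571345147
-2.10 -0.17 15.97  0.0 0.0 -0.0
at [ 456.3 -249.5  234.7] a -164.0 w 91.5 t 4.0 j6 -2.50
```

Emit:
send_rows:
  rows: "0 -1 0 5 0 0 0; 0 -2.1 -0.2 10 0 0 0; 0 -2.1 -0.2 14 0 0 0; 0 -2.1 -0.2 16 0 0 0; 0 -2.1 -0.2 16 0 0 0; 0 -2.1 -0.2 16 0 0 0; 0 -2.1 -0.2 16 0 0 0; 0 -2.1 -0.2 16 0 0 0; 0 -2.1 -0.2 16 0 0 0; 0 -2.1 -0.2 16 0 0 0"

```text
time_s: 5.25
position: [477.2, -245.7, 74.9]
tool_rot: [[-0.961, -0.275, 0.0], [-0.275, 0.961, -0.0], [-0.0, -0.0, -1.0]]
contact_force: [-0.4, 0.9, 0.9]
gripper_width: 92.1
grasp_force: 0.0
```

```bash
python3 - <<'E'
from h import *
im,C=shot('wrist','w3'); go()
u,v=proj('',(452.9,-252.2,24),C); print(u,v)
x0,y0=int(u)-70,int(v)-60; print(x0,y0)
cv2.imwrite('pics/c3.png',cv2.resize(im[y0:y0+105,x0:x0+140],(700,525),interpolation=cv2.INTER_CUBIC))
E
```

```text
at [ 477.1 -245.6   74.8] a -164.0 w 91.6 t 5.3 j6 -2.47
281.99931785789 196.9218236446333
211 136
```

View pics/c3.png

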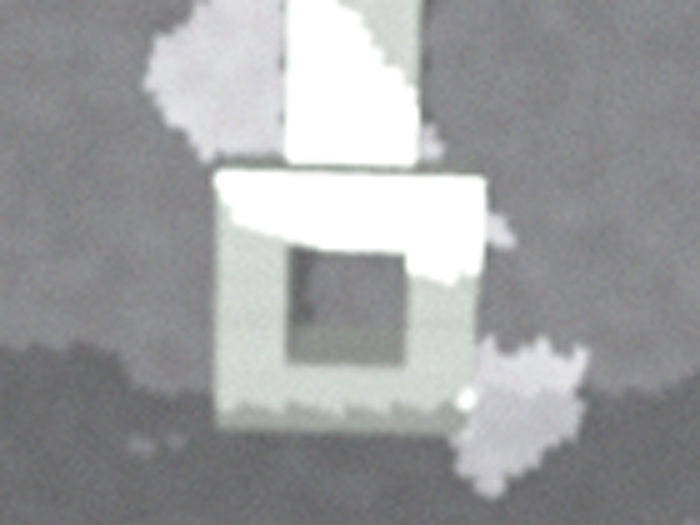

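```bash
python3 - <<'E'
from h import *
im,C=load('w3')
h=onz('',280.6-.4,196.8-.4,24,C); print(h)
go((h[0],h[1],60,196),(h[0],h[1],19.5,196))
E
```

```text
[ 452.88755904 -253.42601661   24.        ]
2.54 -0.09 1.48  0.0 0.0 -0.0
2.54 -0.09 5.53  0.0 0.0 -0.0
at [ 477.1 -245.6   74.8] a -164.0 w 91.6 t 5.3 j6 -2.47
```

Emit:
send_rows:
  rows: "0.4 2.5 -0.1 1.5 0 0 0; 0.4 2.55 -0.1 3 0 0 0; 0.4 2.55 -0.1 4.5 0 0 0; 0.4 2.55 -0.1 5.5 0 0 0; 0.4 2.55 -0.1 5.5 0 0 0; 0.4 2.55 -0.1 5.5 0 0 0; 1 2.55 -0.1 5.5 0 0 0; 1 2.55 -0.1 5.5 0 0 0; 1 2.55 -0.1 5.5 0 0 0; 1 2.55 -0.1 5.5 0 0 0"

```text
time_s: 6.55
position: [453.0, -253.7, 20.0]
tool_rot: [[-0.961, -0.275, 0.0], [-0.275, 0.961, -0.0], [-0.0, -0.0, -1.0]]
contact_force: [-0.2, -0.5, 2.3]
gripper_width: 33.8
grasp_force: 29.7
```

```bash
python3 - <<'E'
from h import *
s=manip.observe(); print(s['gripper_width'],s['grasp_force'],s['position'])
go((475,-245,245,180),(480,100,250,150),(480,380,260,110))
E
```

```text
33.79276691376173 29.727034494280815 [ 453.00659076 -253.68145999   19.9799076 ]
-2.36 0.22 -22.50  -0.0 0.0 16.0
-12.34 33.25 -23.01  -0.0 0.0 46.0
-20.05 60.17 -24.01  0.0 0.0 86.0
at [ 453.  -253.7   20. ] a -164.0 w 33.8 t 6.5 j6 -2.51
```

Emit:
send_rows:
  rows: "1 0 0 -3 0 0 0; 1 0 0 -8 0 0 0; 1 -1 0 -13 0 0 0; 1 -1.5 0.5 -18 0 0 4; 1 -2.4 2 -22 0 0 8; 1 -4 6 -23 0 0 14; 1 -6 11 -23 0 0 20; 1 -8 17 -23 0 0 27; 1 -10 23 -23 0 0 34; 1 -12 29 -23 0 0 40"

```text
time_s: 7.8
position: [487.9, 57.9, 249.5]
tool_rot: [[-0.912, 0.411, -0.0], [0.411, 0.912, 0.0], [0.0, -0.0, -1.0]]
contact_force: [0.8, -0.2, -1.0]
gripper_width: 33.4
grasp_force: 29.7
```

```bash
python3 - <<'E'
from h import *
a=np.radians(110);u=np.array([np.cos(a),np.sin(a)]);v=np.array([np.sin(a),-np.cos(a)])
p=np.array([512.5,421.5])-15*u-45*v
print(p); go((480,100,250,150),(p[0],p[1],260,110))
E
```

```text
[475.34413421 392.01370424]
2.45 3.52 -0.05  -0.0 -0.0 5.7
14.87 29.95 -1.05  -0.0 -0.0 45.7
at [487.9  57.9 249.5] a 155.7 w 33.4 t 7.8 j6 -1.19
```

Emit:
send_rows:
  rows: "1 2 4 0 0 0 6; 1 4 8 0 0 0 12; 1 6 12 0 0 0 18; 1 8 16 0.5 0 0 24; 1 10 20 1 0 0 30; 1 12 24 1 0 0 36; 1 14 28 1.5 0 0 42; 1 14.9 30 1.5 0 0 45.7; 1 14.9 30 1.5 0 0 45.7; 1 14.9 30 1.5 0 0 45.7"

```text
time_s: 9.05
position: [474.2, 389.8, 234.3]
tool_rot: [[-0.347, 0.938, -0.001], [0.938, 0.347, -0.001], [-0.001, -0.001, -1.0]]
contact_force: [0.2, -0.1, -2.0]
gripper_width: 34.0
grasp_force: 29.7
```

Emit:
send_rows:
  rows: "1 0 0 0 0 0 0; 1 0 0 0 0 0 0; 1 0 0 0 0 0 0; 1 0 0 0 0 0 0; 1 0 0 0 0 0 0; 1 0 0 0 0 0 0; 1 0 0 0 0 0 0; 1 0 0 0 0 0 0; 1 0 0 0 0 0 0; 1 0 0 0 0 0 0"

```text
time_s: 10.3
position: [474.4, 390.6, 234.8]
tool_rot: [[-0.347, 0.938, 0.0], [0.938, 0.347, 0.0], [0.0, 0.0, -1.0]]
contact_force: [-0.1, -0.3, -0.7]
gripper_width: 33.8
grasp_force: 29.7
```

```bash
python3 - <<'E'
from h import *
im,C=shot('wrist','w4'); go()
u,v=proj('',(512.5,421.5,164),C); print(u,v)
x0,y0=int(u)-70,int(v)-52; 
A=cv2.resize(im[y0:y0+105,x0:x0+140],(700,525),interpolation=cv2.INTER_CUBIC)
cv2.imwrite('pics/c4.png',A); print(x0,y0); cv2.imwrite('pics/w4v.png',im[:260])
s=manip.observe(); R=s['tool_rot']; p=s['position']
print('tip expect',proj('',p+R@np.array([104,0,20-5]),C), proj('',p+R@np.array([104,0,20-10]),C))
E
```

```text
at [474.3 390.7 234.7] a 110.3 w 34.1 t 10.3 j6 0.21
346.59655873027776 202.97449880938677
276 150
tip expect [282.87130579  48.24757374] [282.92022657  45.28046142]
```

View pics/w4v.png

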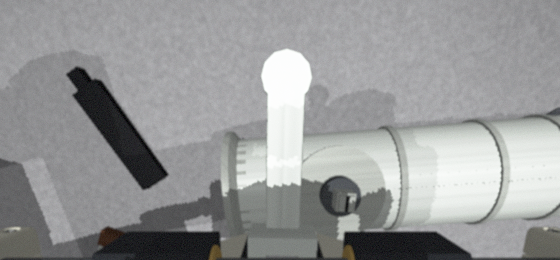

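View pics/c4.png

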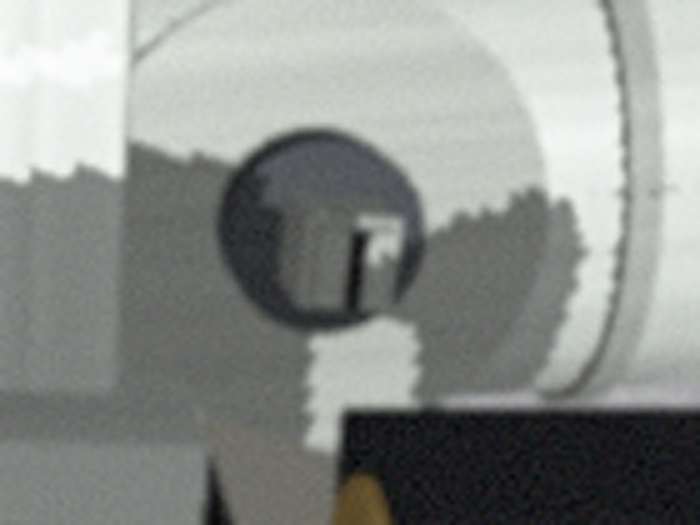

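```bash
python3 - <<'E'
from h import *
np.set_printoptions(precision=1,suppress=True)
im,C=load('w4'); g=cv2.cvtColor(im,6).astype(int)
p=np.array([474.3,390.7,234.7]);a=np.radians(110.3);R=np.array([[np.cos(a),np.sin(a),0],[np.sin(a),-np.cos(a),0],[0,0,-1]])
print('tip col',g[42:58,286]); print('hub rows',g[218:262,283])
for q in((17,0,-4),(17,0,6),(17,-17,-4),(17,17,-4),(-17,0,-4),(60,-9,10),(60,9,10)): print(q,proj('',p+R@np.array(q,float),C))
for r in(120,150,200):
    print(r,g[r,260:276],g[r,294:312])
print(g[238,240:256],g[238,308:325])
print('boss',onz('',340,195.4,142,C),'slot',onz('',346.6,203.6,164,C))
d=onz('',276+358/5,150+46,164,C)-onz('',276+353/5,150+62,164,C);print(np.degrees(np.arctan2(d[1],d[0])))
E
```

```text
tip col [165 165 167 171 169 169 194 238 253 254 253 253 253 253 253 253]
hub rows [131 126 131 128 131 126 130 131 131 123 120 109 103 105 105 111 111 109
 108 114 120 124 130 129 134 129 130 131 127 133 127 134 134 130 128 130
 128 117 109  84  66  53  54  56]
(17, 0, -4) [282.9 235.9]
(17, 0, 6) [282.8 229.4]
(17, -17, -4) [247.7 235.9]
(17, 17, -4) [318.2 235.8]
(-17, 0, -4) [282.9 299. ]
(60, -9, 10) [264.5 143.7]
(60, 9, 10) [301.1 143.7]
120 [155 154 155 153 153 146 144 180 236 248 249 247 247 246 247 245] [242 240 240 242 243 244 244 243 232 192 157 149 148 148 147 146 144 151]
150 [215 218 216 213 214 205 204 224 240 245 245 244 244 244 245 243] [238 238 236 239 240 242 238 222 194 195 201 203 205 205 199 201 204 204]
200 [132 131 132 129 135 128 125 131 136 134 138 135 135 136 133 135] [128 130 133 128 129 125 113 108 107 101 106 107 104 105 106 111 105 108]
[114 108 111 108 109 105  94  91 115 126 126 123 125 129 126 126] [117 113 114 114 113 115 115 117 113 113 110 113 108 110 114 112 113]
boss [511.5 422.2 142. ] slot [512.7 421.1 164. ]
109.82076095422882
```

The held lever points up the image with its tip at (286,49). The slot sits at crop (355,270). The boss disc reads high because its side wall is visible, so I use the slot.

```bash
python3 - <<'E'
from h import *
go((512.4,421.4,234,110),(512.4,421.4,188,110))
E
```

```text
1.57 4.64 0.07  0.0 -0.0 0.3
1.57 4.64 4.67  0.0 -0.0 0.3
at [474.3 390.7 234.7] a 110.3 w 34.1 t 10.3 j6 0.21
```

Emit:
send_rows:
  rows: "1 0.8 2.3 0 0 0 0.3; 1 1.57 4.64 0 0 0 0.3; 1 1.57 4.64 0 0 0 0.3; 1 1.57 4.64 1.5 0 0 0.3; 1 1.57 4.64 3 0 0 0.3; 1 1.57 4.64 4 0 0 0.3; 1 1.57 4.64 4.6 0 0 0.3; 1 1.57 4.64 4.6 0 0 0.3; 1 1.57 4.64 4.6 0 0 0.3; 1 1.57 4.64 4.6 0 0 0.3"

```text
time_s: 11.6
position: [512.7, 421.6, 189.3]
tool_rot: [[-0.342, 0.94, 0.001], [0.94, 0.342, 0.001], [0.0, 0.001, -1.0]]
contact_force: [-0.1, 0.0, -1.5]
gripper_width: 34.2
grasp_force: 29.7
```

```bash
python3 - <<'E'
from h import *
go((512.4,421.4,178,110),(512.4,421.4,162,110)); s=manip.observe(); print(s['contact_force'],s['ft_torque'])
E
```

```text
-0.01 -0.03 1.13  0.1 -0.0 -0.0
-0.01 -0.03 2.73  0.1 -0.0 -0.0
at [512.7 421.6 189.3] a 110.0 w 34.2 t 11.6 j6 0.22
[-0.11679269  0.02979364 -1.48028841] [-0.07836175  0.01505238 -0.05182403]
```

Emit:
send_rows:
  rows: "1 0 0 0.2 0 0 0; 1 0 0 0.4 0 0 0; 1 0 0 0.6 0 0 0; 1 0 0 0.8 0 0 0; 1 0 0 0.9 0 0 0; 1 0 0 1.0 0 0 0; 1 0 0 1.1 0 0 0; 1 0 0 1.1 0 0 0; 1 0 0 1.1 0 0 0; 1 0 0 1.1 0 0 0"

```text
time_s: 12.85
position: [512.5, 421.5, 177.8]
tool_rot: [[-0.342, 0.94, 0.0], [0.94, 0.342, 0.0], [0.0, 0.0, -1.0]]
contact_force: [0.0, -0.1, -2.3]
gripper_width: 33.9
grasp_force: 29.7
```

```bash
python3 - <<'E'
from h import *
go((512.4,421.4,162,110)); s=manip.observe(); print(s['contact_force'],s['ft_torque'],s['tool_rot'].round(4))
E
```

```text
-0.00 -0.01 1.58  0.0 -0.0 -0.0
at [512.5 421.5 177.8] a 110.0 w 33.9 t 12.8 j6 0.22
[ 0.02120738 -0.07533961 -2.27211122] [-0.13070313 -0.0833813   0.01673342] [[-3.416e-01  9.398e-01  2.000e-04]
 [ 9.398e-01  3.416e-01  1.000e-04]
 [ 0.000e+00  2.000e-04 -1.000e+00]]
```

Emit:
send_rows:
  rows: "1 0 0 0.2 0 0 0; 1 0 0 0.4 0 0 0; 1 0 0 0.6 0 0 0; 1 0 0 0.8 0 0 0; 1 0 0 1.0 0 0 0; 1 0 0 1.2 0 0 0; 1 0 0 1.4 0 0 0; 1 0 0 1.5 0 0 0; 1 0 0 1.6 0 0 0; 1 0 0 1.6 0 0 0"

```text
time_s: 14.1
position: [512.5, 421.5, 162.0]
tool_rot: [[-0.342, 0.94, 0.0], [0.94, 0.342, 0.0], [0.0, 0.001, -1.0]]
contact_force: [0.8, -0.0, 1.0]
gripper_width: 34.0
grasp_force: 29.7
```

```bash
python3 - <<'E'
from h import *
go((512.5,421.4,162,110),(512.4,421.4,162,20)); s=manip.observe(); print(s['contact_force'],s['ft_torque'])
E
```

```text
-0.01 -0.01 0.00  0.0 -0.0 -0.0
-0.00 -0.02 0.00  0.0 -0.0 90.0
at [512.5 421.5 162. ] a 110.0 w 34.0 t 14.1 j6 0.22
[ 0.8254964  -0.00626463  0.98694054] [-0.12078162 -0.13390556 -0.01493136]
```

Emit:
send_rows:
  rows: "1 0 0 0.05 0 0 9; 1 0 0 0.05 0 0 18; 1 0 0 0.05 0 0 27; 1 0 0 0.05 0 0 36; 1 0 0 0.05 0 0 45; 1 0 0 0.05 0 0 54; 1 0 0 0.05 0 0 63; 1 0 0 0.05 0 0 72; 1 0 0 0.05 0 0 81; 1 0 0 0.05 0 0 90"

```text
time_s: 15.35
position: [514.4, 421.6, 162.1]
tool_rot: [[0.942, 0.337, 0.005], [0.337, -0.942, 0.002], [0.005, 0.0, -1.0]]
contact_force: [6.8, -0.4, -0.3]
gripper_width: 33.6
grasp_force: 29.7
```

```bash
python3 - <<'E'
from h import *
go((512.5,421.4,161.5,20)); s=manip.observe(); print(s['contact_force'],s['ft_torque'])
E
```

```text
-0.18 -0.04 0.06  0.0 -0.3 -0.3
at [514.4 421.6 162.1] a 19.7 w 33.6 t 15.3 j6 1.80
[ 6.80433024 -0.36511791 -0.276375  ] [-0.01119304 -0.92723376  0.17207657]
```

Emit:
send_rows:
  rows: "1 0 0 0 0 0 2; 1 0 0 0 0 0 4; 1 0 0 0 0 0 5; 1 0 0 0 0 0 6; 1 0 0 0 0 0 7; 1 0 0 0 0 0 7; 1 0 0 0 0 0 7; 1 0 0 0 0 0 7; 1 0 0 0 0 0 7; 1 0 0 0 0 0 7"

```text
time_s: 16.6
position: [514.4, 421.5, 162.1]
tool_rot: [[0.974, 0.225, 0.005], [0.225, -0.974, 0.001], [0.005, -0.0, -1.0]]
contact_force: [6.9, -0.6, -0.7]
gripper_width: 33.5
grasp_force: 29.6
```

```bash
python3 - <<'E'
from h import *
go((512.5,421.4,161.5,20)); s=manip.observe(); print(s['contact_force'],s['ft_torque'])
E
```

```text
-0.19 -0.03 0.06  0.0 -0.3 -7.0
at [514.4 421.5 162.1] a 13.0 w 33.5 t 16.6 j6 1.92
[ 6.85486578 -0.57192542 -0.65108303] [ 0.02430657 -0.88715707  0.35001157]
```

Emit:
send_rows:
  rows: "1 0 0 0 0 0 1; 1 0 0 0 0 0 2; 1 0 0 0 0 0 3; 1 0 0 0 0 0 4; 1 0 0 0 0 0 4; 1 0 0 0 0 0 4; 1 0 0 0 0 0 4; 1 0 0 0 0 0 4; 1 0 0 0 0 0 4; 1 0 0 0 0 0 4"

```text
time_s: 17.85
position: [514.1, 421.4, 162.1]
tool_rot: [[0.988, 0.157, 0.004], [0.157, -0.988, 0.001], [0.004, -0.0, -1.0]]
contact_force: [5.5, -0.4, 1.1]
gripper_width: 34.1
grasp_force: 30.0
```

```bash
python3 - <<'E'
from h import *
go((512.5,421.4,161.5,20)); s=manip.observe(); print(s['contact_force'],s['ft_torque'])
E
```

```text
-0.16 -0.02 0.06  0.0 -0.2 -11.0
at [514.1 421.4 162.1] a 9.0 w 34.1 t 17.9 j6 1.99
[ 5.52674692 -0.43510998  1.12361411] [-0.12459731 -0.76265578  0.53298085]
```

Emit:
send_rows:
  rows: "1 0 0 0 0 0 -3; 1 0 0 0 0 0 -6; 1 0 0 0 0 0 -9; 1 0 0 0 0 0 -11; 1 0 0 0 0 0 -11; 1 0 0 0 0 0 -11; 0.5 0 0 0 0 0 -11; 0.5 0 0 0 0 0 -11; 0.5 0 0 0 0 0 -11; 0.5 0 0 0 0 0 -11"

```text
time_s: 19.1
position: [512.2, 421.5, 161.0]
tool_rot: [[0.94, 0.342, -0.001], [0.342, -0.94, -0.0], [-0.001, -0.0, -1.0]]
contact_force: [-0.1, 0.2, 0.1]
gripper_width: 46.0
grasp_force: 0.0
```

```bash
python3 - <<'E'
from h import *
s=manip.observe(); print(s['contact_force'],s['ft_torque']); go((500,416,162,20),(500,416,245,20))
E
```

```text
[-0.07785984  0.24890705  0.10681857] [-0.02878202  0.14398251  0.00835717]
-1.33 0.10 -0.10  -0.0 0.0 -0.0
-1.34 0.10 -8.40  -0.0 0.0 -0.0
at [512.2 421.5 161. ] a 20.0 w 46.0 t 19.1 j6 1.80
```

Emit:
send_rows:
  rows: "0.3 0 0 -1 0 0 0; 0.3 0 0 -3 0 0 0; 0.3 0 0 -5.5 0 0 0; 0.3 -1.3 0 -8.4 0 0 0; 0.3 -1.3 0 -8.4 0 0 0; 0.3 -1.3 0 -8.4 0 0 0; 0.3 -1.3 0 -8.4 0 0 0; 0.3 -1.3 0 -8.4 0 0 0; 0.3 -1.3 0 -8.4 0 0 0; 0.3 -1.3 0 -8.4 0 0 0"

```text
time_s: 20.35
position: [500.3, 417.0, 245.0]
tool_rot: [[0.94, 0.342, -0.0], [0.342, -0.94, -0.0], [-0.0, 0.0, -1.0]]
contact_force: [-0.4, -0.1, 0.9]
gripper_width: 64.1
grasp_force: 0.0
```

```bash
python3 - <<'E'
from h import *
im,C=shot('wrist','w5'); go()
u,v=proj('',(512.4,421.4,166),C); print(u,v)
x0,y0=int(u)-100,int(v)-140; print(x0,y0)
cv2.imwrite('pics/c5.png',cv2.resize(im[y0:y0+195,x0:x0+200],(600,585),interpolation=cv2.INTER_CUBIC))
E
```

```text
at [500.2 417.  245.1] a 20.0 w 64.3 t 20.4 j6 1.80
281.6755346189187 202.9843713281836
181 62
```

View pics/c5.png

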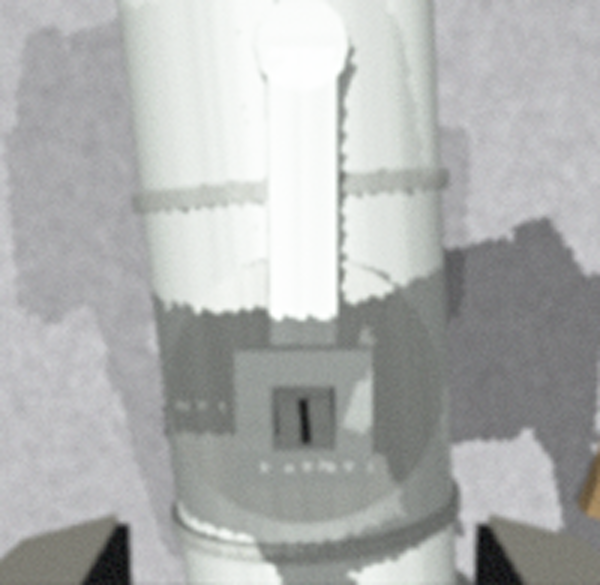

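Lever and hub are seated on the shaft. The slot at crop (306,420) leans a few degrees from the lever, so I'll measure the duct and slot directions.

```bash
python3 - <<'E'
from h import *
np.set_printoptions(precision=1,suppress=True)
im,C=load('w5'); g=cv2.cvtColor(im,6).astype(float)
def ang(p,q,z):
    a=onz('',*p,z,C);b=onz('',*q,z,C);return np.degrees(np.arctan2(b[1]-a[1],b[0]-a[0]))
# slot: dark centroid per row
for r in range(190,214):
    s=g[r,272:293]; print(r,s.astype(int))
# duct edges: saturation/blue difference
d=(im[...,1].astype(int)-im[...,2])
b=cv2.GaussianBlur(g,(3,3),0)
L=[];Rr=[]
for r in range(66,150,4):
    k=np.abs(np.diff(b[r])); l=215+np.argmax(k[215:245]); rr=318+np.argmax(k[318:335]); L.append((r,l));Rr.append((r,rr))
print(L,Rr)
E
```

```text
190 [142 140 138 140 138 140 143 136 140 138 139 144 139 141 141 142 145 142
 138 138 143]
191 [123 122 114 120 119 121 121 119 119 121 124 123 122 121 124 124 125 126
 124 111 127]
192 [115 107 111 109 110 112 108 111 115 114 113 119 116 116 116 118 118 114
 110  96 121]
193 [111 109 116 116 113 110 112 109 115 114 108 107 109 118 117 111 113 117
 104  99 114]
194 [114 112 115 114 113 114 111 113 101  99  94  97 106 110 111 111 110 109
 110  96 114]
195 [110 111 118 111 113 113 116 106  89  63  62  79 105 117 115 114 117 121
 111  95 114]
196 [114 109 114 118 117 116 118 109  79  42  38  76 111 118 117 119 120 116
 117 100 114]
197 [110 107 114 119 116 120 120 112  84  41  31  71 108 121 118 123 121 117
 109  97 112]
198 [110 106 113 121 116 118 119 112  86  48  31  68 110 122 119 120 121 122
 113 104 113]
199 [109  99 117 118 121 122 122 117  90  52  36  67 108 118 122 118 124 118
 114 103 118]
200 [106 101 116 119 121 120 121 117 101  56  34  62 101 115 124 118 123 120
 118 106 116]
201 [108  99 109 122 123 123 123 115 108  55  26  57 101 117 119 119 120 121
 117 110 116]
202 [106
[... 1291 characters left out ...]
5)), (106, np.int64(226)), (110, np.int64(226)), (114, np.int64(227)), (118, np.int64(227)), (122, np.int64(228)), (126, np.int64(228)), (130, np.int64(224)), (134, np.int64(229)), (138, np.int64(229)), (142, np.int64(230)), (146, np.int64(231))] [(66, np.int64(325)), (70, np.int64(325)), (74, np.int64(325)), (78, np.int64(323)), (82, np.int64(323)), (86, np.int64(323)), (90, np.int64(326)), (94, np.int64(326)), (98, np.int64(323)), (102, np.int64(323)), (106, np.int64(324)), (110, np.int64(324)), (114, np.int64(324)), (118, np.int64(330)), (122, np.int64(330)), (126, np.int64(318)), (130, np.int64(324)), (134, np.int64(325)), (138, np.int64(325)), (142, np.int64(325)), (146, np.int64(327))]
```

```bash
python3 - <<'E'
from h import *
im,C=load('w5'); g=cv2.cvtColor(im,6).astype(float)
def ang(p,q,z):
    a=onz('',*p,z,C);b=onz('',*q,z,C);return np.degrees(np.arctan2(a[1]-b[1],a[0]-b[0]))
print('slot',ang((281.5,196),(282.55,207),164),'duct',ang((271.7,70),(277.9,146),90),'L',ang((221.2,70),(230.8,146),72),'R',ang((322.5,80),(325.2,146),72))
for r in(100,110,120,130,140,150,160): 
    k=np.diff(g[r]); print(r,265+np.argmax(k[265:276]),288+np.argmin(k[288:300]),g[r,266:276].astype(int),g[r,288:300].astype(int))
E
```

```text
slot 25.267672753991146 duct 24.517509123829562 L 24.91791979587508 R 24.36232848823042
100 270 292 [251 251 249 243 245 251 252 252 252 252] [249 250 250 251 244 197 150 154 195 228 236 234]
110 270 292 [252 251 251 249 247 252 253 253 252 252] [249 250 250 251 242 197 175 220 238 238 236 234]
120 270 293 [251 251 251 244 243 252 253 253 252 252] [249 249 250 252 247 191 127 129 167 189 199 202]
130 268 292 [240 234 233 240 245 252 253 253 253 253] [249 250 251 253 248 197 161 197 234 240 240 237]
140 270 293 [250 252 252 249 245 251 253 253 253 253] [250 250 251 253 248 202 150 159 204 234 239 238]
150 270 292 [239 239 240 235 236 249 254 254 253 253] [251 251 252 253 249 199 174 219 234 236 230 227]
160 270 292 [240 239 241 233 232 249 254 254 253 253] [251 251 252 253 251 192 139 162 214 235 237 237]
```

```bash
python3 - <<'E'
from h import *
go((512.3,421.5,245,20),(512.3,421.5,161.5,20))
E
```

```text
1.29 -0.01 0.01  0.0 0.0 -0.0
1.29 -0.01 8.36  0.0 0.0 -0.0
at [500.2 417.  245.1] a 20.0 w 64.3 t 20.4 j6 1.80
```

Emit:
send_rows:
  rows: "0.35 1.3 0 2 0 0 0; 0.35 1.3 0 5 0 0 0; 0.35 1.3 0 7.5 0 0 0; 0.35 1.3 0 8.35 0 0 0; 0.35 1.3 0 8.35 0 0 0; 0.35 1.3 0 8.35 0 0 0; 1 1.3 0 8.35 0 0 0; 1 1.3 0 8.35 0 0 0; 1 1.3 0 8.35 0 0 0; 1 1.3 0 8.35 0 0 0"

```text
time_s: 21.65
position: [512.5, 421.5, 162.1]
tool_rot: [[0.94, 0.342, 0.0], [0.342, -0.94, 0.0], [0.0, -0.0, -1.0]]
contact_force: [-0.1, -0.2, 1.1]
gripper_width: 33.7
grasp_force: 30.0
```

Emit:
send_rows:
  rows: "1 0 0 0 0 0 -1.5; 1 0 0 0 0 0 -3; 1 0 0 0 0 0 -4.5; 1 0 0 0 0 0 -4.5; 1 0 0 0 0 0 -4.5; 0.5 0 0 0 0 0 -4.5; 0.5 0 0 0 0 0 -4.5; 0.5 0 0 0 0 0 -4.5; 0.5 0 0 0 0 0 -4.5; 0.5 0 0 -0.5 0 0 -4.5"

```text
time_s: 22.9
position: [512.2, 421.4, 166.5]
tool_rot: [[0.91, 0.414, -0.001], [0.414, -0.91, -0.0], [-0.001, 0.0, -1.0]]
contact_force: [0.1, -0.0, -0.3]
gripper_width: 45.8
grasp_force: 0.0
```

Emit:
send_rows:
  rows: "0.3 0 0 -2 0 0 0; 0.3 0 0 -4 0 0 0; 0.3 -0.5 0 -6 0 0 0; 0.3 -1.3 0 -8 0 0 0; 0.3 -1.3 0 -8 0 0 0; 0.3 -1.3 0 -8 0 0 0; 0.3 -1.3 0 -8 0 0 0; 0.3 -1.3 0 -8 0 0 0; 0.3 -1.3 0 -8 0 0 0; 0.3 -1.3 0 -8 0 0 0"

```text
time_s: 24.15
position: [500.6, 416.1, 246.6]
tool_rot: [[0.91, 0.414, -0.0], [0.414, -0.91, -0.0], [-0.0, 0.0, -1.0]]
contact_force: [-0.4, 1.0, 0.7]
gripper_width: 64.4
grasp_force: 0.0
```

```bash
python3 - <<'E'
from h import *
im,C=shot('wrist','w6'); go((480,-100,265,90),(553,-395,290,90))
g=cv2.cvtColor(im,6).astype(float)
u,v=proj('',(512.4,421.4,164),C); print(u,v)
def ang(p,q,z):
    a=onz('',*p,z,C);b=onz('',*q,z,C);return np.degrees(np.arctan2(a[1]-b[1],a[0]-b[0]))
P=[]
for r in range(int(v)-8,int(v)+9):
    s=np.clip(85-g[r,int(u)-7:int(u)+8],0,None)
    if s.max()>30: P.append((r,int(u)-7+(s*np.arange(15)).sum()/s.sum()))
P=np.array(P); f=np.polyfit(P[:,0],P[:,1],1); print(P[0],P[-1],'slot',ang((np.polyval(f,v-5),v-5),(np.polyval(f,v+5),v+5),164))
for r in(100,130,160): 
    k=np.diff(g[r]);print(r,[ (i,int(k[i])) for i in range(255,310) if abs(k[i])>18])
E
```

```text
-23.26 46.12 -1.83  -0.0 0.0 -65.5
-28.83 75.99 -4.34  -0.0 0.0 -65.5
at [500.6 416.1 246.7] a 24.5 w 64.1 t 24.2 j6 1.72
281.75035894798134 201.9364682491115
[195.         282.22972973] [208.         282.17910448] slot 23.99523399637836
100 [(293, -61), (295, 44), (296, 34)]
130 [(292, -24), (293, -48), (295, 37)]
160 [(292, -33), (294, 25)]
```

Slot (24.0°), lever (24.5°) and duct (24.5°) now agree. Next is the clamp.

Emit:
send_rows:
  rows: "0.3 -1 3 -1 0 0 -9; 0.3 -3 8 -2 0 0 -18; 0.3 -5 13.5 -3 0 0 -27; 0.3 -7 19 -4 0 0 -36; 0.3 -9 24.5 -5 0 0 -45; 0.3 -11 30 -6 0 0 -54; 0.3 -13.5 35.5 -6 0 0 -63; 0.3 -16 41 -6 0 0 -72; 0.3 -18 46 -6 0 0 -81; 0.3 -19 49 -6 0 0 -85"

```text
time_s: 25.45
position: [530.4, -111.3, 306.9]
tool_rot: [[-0.334, 0.942, 0.0], [0.942, 0.334, -0.0], [-0.0, 0.0, -1.0]]
contact_force: [1.0, 0.6, -0.9]
gripper_width: 64.0
grasp_force: 0.0
```

```bash
python3 - <<'E'
from h import *
go((560,-392,310,195))
E
```

```text
-27.45 -6.60 -0.30  -0.0 0.0 -85.5
at [ 530.4 -111.3  306.9] a 109.5 w 64.0 t 25.4 j6 -0.69
```

Emit:
send_rows:
  rows: "0.3 -5 -1 -0.3 0 0 -10; 0.3 -10 -2 -0.3 0 0 -20; 0.3 -15 -3 -0.3 0 0 -30; 0.3 -20 -5 -0.3 0 0 -40; 0.3 -24 -6 -0.3 0 0 -50; 0.3 -27.5 -6.6 -0.3 0 0 -60; 0.3 -27.5 -6.6 -0.3 0 0 -70; 0.3 -27.5 -6.6 -0.3 0 0 -80; 0.3 -27.5 -6.6 -0.3 0 0 -85.5; 0.3 -27.5 -6.6 -0.3 0 0 -85.5"

```text
time_s: 26.7
position: [560.1, -389.9, 309.6]
tool_rot: [[-0.966, -0.257, 0.0], [-0.257, 0.966, 0.0], [-0.0, 0.0, -1.0]]
contact_force: [-0.4, 0.3, -0.5]
gripper_width: 64.1
grasp_force: 0.0
```

```bash
python3 - <<'E'
from h import *
im,C=shot('wrist','w7'); go()
u,v=proj('',(556,-400,235),C); print(u,v)
cv2.imwrite('pics/w7v.png',np.hstack([cv2.resize(im[:280,140:420],(400,400)),cv2.resize(im[120:260,210:350],(400,400),interpolation=2)]))
sd,_=shot('side','side1')
E
```

```text
at [ 560.1 -389.9  309.7] a -165.1 w 64.6 t 26.8 j6 -2.55
269.80908955198703 214.54655342049278
```

View pics/w7v.png

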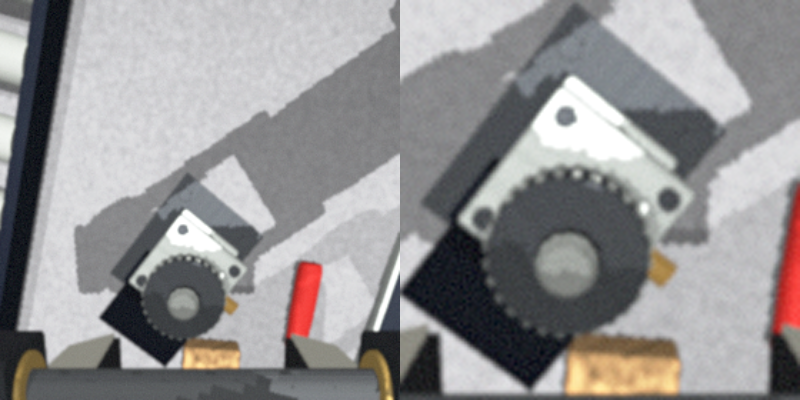

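The wrist view shows the collar's circle centred at about (268.5,208) and the rod end at (269,212). The orange nozzle and the column sit below the collar's level.

```bash
python3 - <<'E'
from h import *
im,C=load('w7')
print(onz('',268.8,212.1,246,C)); 
for h in(226,230,235,240): print(h,onz('',268.5,208.2,h,C), abs(proj('',onz('',268.5,208.2,h,C)+[15.6,-15.6,0],C)-proj('',onz('',268.5,208.2,h,C)-[15.6,-15.6,0],C)))
p=onz('',268.8,212.1,246,C); go((p[0],p[1],290,195),(p[0],p[1],265,195)); print(manip.tip_extent)
E
```

```text
[ 551.38835448 -401.48852864  246.        ]
226 [ 553.8332425  -401.94442607  226.        ] [49.10222459 27.79002771]
230 [ 552.80439104 -402.03421583  230.        ] [49.99348933 28.29445031]
235 [ 551.5183267  -402.14645304  235.        ] [51.15413278 28.95133121]
240 [ 550.23226237 -402.25869025  240.        ] [52.36995641 29.63944205]
1.14 -0.90 1.97  0.0 0.0 -0.1
1.14 -0.90 4.47  0.0 0.0 -0.1
at [ 560.1 -389.9  309.7] a -165.1 w 64.2 t 26.8 j6 -2.55
17.0
```

Emit:
send_rows:
  rows: "0.65 0.5 -0.5 1 0 0 0; 0.65 1.15 -0.9 2 0 0 0; 0.65 1.15 -0.9 3 0 0 0; 0.65 1.15 -0.9 4 0 0 0; 0.65 1.15 -0.9 4.5 0 0 0; 0.65 1.15 -0.9 4.5 0 0 0; 0.65 1.15 -0.9 4.5 0 0 0; 0.65 1.15 -0.9 4.5 0 0 0; 0.65 1.15 -0.9 4.5 0 0 0; 0.65 1.15 -0.9 4.5 0 0 0"

```text
time_s: 28.05
position: [551.4, -401.6, 264.8]
tool_rot: [[-0.966, -0.258, 0.0], [-0.258, 0.966, -0.0], [-0.0, -0.0, -1.0]]
contact_force: [-0.0, 0.9, -0.0]
gripper_width: 32.0
grasp_force: 0.0
```

Emit:
send_rows:
  rows: "0.65 0 0 0.1 0 0 0; 0.65 0 0 0.2 0 0 0; 0.65 0 0 0.3 0 0 0; 0.65 0 0 0.4 0 0 0; 0.65 0 0 0.5 0 0 0; 0.65 0 0 0.6 0 0 0; 0.65 0 0 0.7 0 0 0; 0.65 0 0 0.8 0 0 0; 0.65 0 0 0.9 0 0 0; 0.65 0 0 0.9 0 0 0"

```text
time_s: 29.3
position: [551.3, -401.6, 255.6]
tool_rot: [[-0.966, -0.258, -0.0], [-0.258, 0.966, 0.0], [0.0, 0.0, -1.0]]
contact_force: [0.5, 0.0, 0.4]
gripper_width: 32.2
grasp_force: 0.0
```

Emit:
send_rows:
  rows: "0.65 0 0 0.05 0 0 0; 0.65 0 0 0.1 0 0 0; 0.65 0 0 0.15 0 0 0; 0.65 0 0 0.2 0 0 0; 0.65 0 0 0.25 0 0 0; 0.65 0 0 0.3 0 0 0; 0.65 0 0 0.35 0 0 0; 0.65 0 0 0.4 0 0 0; 0.65 0 0 0.4 0 0 0; 0.65 0 0 0.4 0 0 0"

```text
time_s: 30.55
position: [551.3, -401.6, 251.7]
tool_rot: [[-0.966, -0.258, 0.0], [-0.258, 0.966, 0.0], [-0.0, 0.0, -1.0]]
contact_force: [-0.8, 0.5, 0.4]
gripper_width: 32.1
grasp_force: 0.0
```

Emit:
send_rows:
  rows: "0.65 0 0 0.05 0 0 0; 0.65 0 0 0.1 0 0 0; 0.65 0 0 0.15 0 0 0; 0.65 0 0 0.2 0 0 0; 0.65 0 0 0.25 0 0 0; 0.65 0 0 0.3 0 0 0; 0.65 0 0 0.3 0 0 0; 0.65 0 0 0.3 0 0 0; 0.65 0 0 0.3 0 0 0; 0.65 0 0 0.3 0 0 0"

```text
time_s: 31.8
position: [551.4, -401.5, 251.1]
tool_rot: [[-0.966, -0.258, 0.002], [-0.258, 0.966, -0.002], [-0.001, -0.002, -1.0]]
contact_force: [-3.3, 2.6, 10.7]
gripper_width: 32.2
grasp_force: 5.6
```

Emit:
send_rows:
  rows: "0.65 0 0 -0.6 0 0 0; 0.65 0 0 -1.2 0 0 0; 0.35 0 0 -1.2 0 0 0; 0.35 0 0 -1.2 0 0 0; 0.35 0 0 -1.2 0 0 0; 0.35 0 0 0 0 0 0; 0.35 0 0 1.2 0 0 0; 0.35 0 0 2.2 0 0 0; 0.35 0 0 2.2 0 0 0; 0.35 0 0 2.2 0 0 0"

```text
time_s: 33.05
position: [551.5, -401.7, 226.9]
tool_rot: [[-0.966, -0.258, 0.0], [-0.258, 0.966, -0.0], [-0.0, -0.0, -1.0]]
contact_force: [-0.7, 0.2, -0.1]
gripper_width: 59.7
grasp_force: 0.0
```

Emit:
send_rows:
  rows: "1 0 0 0 0 0 0; 1 0 0 0 0 0 0; 1 0 0 0 0 0 0; 1 0 0 0 0 0 0; 1 0 0 0 0 0 0; 1 0 0 0 0 0 0; 1 0 0 0.07 0 0 2; 1 0 0 0.13 0 0 4; 1 0 0 0.2 0 0 6; 1 0 0 0.27 0 0 8"

```text
time_s: 34.3
position: [551.6, -401.9, 226.4]
tool_rot: [[-0.993, -0.119, 0.002], [-0.119, 0.993, -0.002], [-0.002, -0.003, -1.0]]
contact_force: [-0.7, -1.9, 11.3]
gripper_width: 42.4
grasp_force: 30.0
```

```bash
python3 - <<'E'
from h import *
go(); s=manip.observe(); print(s['contact_force'],s['ft_torque'])
E
```

```text
at [ 551.6 -401.9  226.4] a -173.1 w 42.4 t 34.3 j6 -2.43
[-0.74058629 -1.859395   11.33330108] [-0.15473406  0.17879069  0.06728353]
```

Emit:
send_rows:
  rows: "1 0 0 -0.15 0 0 10; 1 0 0 -0.15 0 0 20; 1 0 0 -0.13 0 0 30; 1 0 0 -0.1 0 0 40; 1 0 0 -0.07 0 0 50; 1 0 0 -0.03 0 0 60; 1 0 0 0 0 0 70; 1 0 0 0.03 0 0 80; 1 0 0 0.06 0 0 90; 1 0 0 0.1 0 0 100"

```text
time_s: 35.55
position: [553.9, -399.5, 223.5]
tool_rot: [[0.057, 0.998, 0.005], [0.998, -0.057, 0.002], [0.002, 0.005, -1.0]]
contact_force: [9.3, 2.9, 2.5]
gripper_width: 42.5
grasp_force: 30.0
```

```bash
python3 - <<'E'
from h import *
go(); s=manip.observe(); print(s['contact_force'],s['ft_torque'])
E
```

```text
at [ 553.9 -399.5  223.5] a 86.7 w 42.5 t 35.5 j6 -0.68
[9.30085766 2.91781343 2.48696409] [ 0.27610827 -1.60106409  0.08659461]
```

Emit:
send_rows:
  rows: "1 0.26 0.28 0.03 0 0 10; 1 0.25 0.32 0.07 0 0 20; 1 0.23 0.36 0.1 0 0 30; 1 0.21 0.4 0.13 0 0 40; 1 0.18 0.43 0.17 0 0 50; 1 0.15 0.45 0.2 0 0 60; 1 0.11 0.47 0.23 0 0 70; 1 0.07 0.48 0.27 0 0 80; 1 0.04 0.48 0.3 0 0 90; 1 0 0.48 0.33 0 0 100"

```text
time_s: 36.8
position: [556.1, -402.2, 220.2]
tool_rot: [[0.973, -0.232, 0.0], [-0.232, -0.973, -0.001], [0.001, 0.001, -1.0]]
contact_force: [1.0, -4.3, 2.5]
gripper_width: 42.3
grasp_force: 30.0
```

Emit:
send_rows:
  rows: "1 0 0.04 0.03 0 0 10; 1 -0.02 0.08 0.07 0 0 20; 1 -0.04 0.12 0.1 0 0 30; 1 -0.06 0.15 0.13 0 0 40; 1 -0.08 0.18 0.17 0 0 50; 1 -0.12 0.2 0.2 0 0 60; 1 -0.16 0.22 0.23 0 0 70; 1 -0.2 0.23 0.27 0 0 80; 1 -0.24 0.24 0.3 0 0 90; 1 -0.27 0.24 0.33 0 0 100"

```text
time_s: 38.05
position: [552.9, -403.8, 216.8]
tool_rot: [[-0.397, -0.918, 0.0], [-0.918, 0.397, -0.001], [0.0, -0.001, -1.0]]
contact_force: [1.1, -4.0, 3.3]
gripper_width: 42.4
grasp_force: 30.0
```

```bash
python3 - <<'E'
from h import *
go((553.8,-401.4,217,67)); s=manip.observe(); print(s['contact_force'],s['ft_torque'])
E
```

```text
-0.25 0.01 -0.02  -0.0 0.0 179.6
at [ 552.9 -403.8  216.8] a -113.4 w 42.4 t 38.0 j6 2.81
[ 1.07990972 -3.97722114  3.28563499] [-0.48050373 -0.0225626   0.00611952]
```

Emit:
send_rows:
  rows: "0.4 0 0 0 0 0 0; 0.4 0 0 0 0 0 0; 0.4 -0.25 0 0 0 0 0; 0.4 -0.25 0 0 0 0 -10; 0.4 -0.25 0 0 0 0 -20; 0.4 -0.25 0 0 0 0 -30; 0.4 -0.25 0 0 0 0 -40; 0.4 -0.25 0 0 0 0 -50; 0.4 -0.25 0 0 0 0 -60; 0.4 -0.25 0 0 0 0 -70"

```text
time_s: 39.3
position: [554.0, -400.7, 216.1]
tool_rot: [[0.736, -0.677, -0.0], [-0.677, -0.736, 0.001], [-0.001, -0.0, -1.0]]
contact_force: [1.3, 0.4, -0.4]
gripper_width: 54.7
grasp_force: 0.0
```

Emit:
send_rows:
  rows: "0.4 0 0 0 0 0 -10; 0.4 0 0 0 0 0 -20; 0.4 0 0 0 0 0 -30; 0.4 0 0 0 0 0 -40; 0.4 0 0 0 0 0 -50; 0.4 0 0 0 0 0 -60; 0.4 0 0 0 0 0 -70; 0.4 0 0 0 0 0 -80; 0.4 0 0 0 0 0 -90; 0.4 0 0 0 0 0 -100"

```text
time_s: 40.55
position: [554.0, -400.7, 216.1]
tool_rot: [[0.539, 0.842, -0.001], [0.842, -0.539, 0.001], [0.0, -0.001, -1.0]]
contact_force: [0.3, 0.3, 0.1]
gripper_width: 54.9
grasp_force: 0.0
```

```bash
python3 - <<'E'
from h import *
go((553.8,-401.4,216.8,67)); s=manip.observe(); print(s['contact_force'],s['ft_torque'])
E
```

```text
-0.07 0.02 -0.07  -0.0 -0.0 -9.6
at [ 554.  -400.7  216.1] a 57.4 w 54.9 t 40.5 j6 -0.17
[0.30095067 0.33996114 0.08221239] [-0.07111458  0.08345102  0.030779  ]
```

Emit:
send_rows:
  rows: "1 -0.07 0.02 0 0 0 0; 1 -0.07 0.02 0 0 0 0; 1 -0.07 0.02 0 0 0 0; 1 -0.07 0.02 0 0 0 0; 1 -0.07 0.02 0.03 0 0 10; 1 -0.07 0.02 0.07 0 0 20; 1 -0.07 0.02 0.1 0 0 30; 1 -0.07 0.02 0.13 0 0 40; 1 -0.07 0.02 0.17 0 0 50; 1 -0.07 0.02 0.2 0 0 60"

```text
time_s: 41.8
position: [553.8, -401.7, 214.3]
tool_rot: [[0.998, -0.059, -0.0], [-0.059, -0.998, 0.0], [-0.0, -0.0, -1.0]]
contact_force: [-0.3, 0.4, -0.5]
gripper_width: 42.3
grasp_force: 30.0
```

Emit:
send_rows:
  rows: "1 0 0 0.03 0 0 10; 1 0 0 0.07 0 0 20; 1 0 0 0.1 0 0 30; 1 0 0 0.13 0 0 40; 1 0 0 0.17 0 0 50; 1 0 0 0.2 0 0 60; 1 0 0 0.23 0 0 70; 1 0 0 0.27 0 0 80; 1 0 0 0.3 0 0 90; 1 0 0 0.33 0 0 100"

```text
time_s: 43.05
position: [553.9, -401.7, 210.9]
tool_rot: [[-0.231, -0.973, 0.0], [-0.973, 0.231, 0.001], [-0.001, -0.0, -1.0]]
contact_force: [1.4, 0.0, -0.1]
gripper_width: 42.8
grasp_force: 30.0
```

Emit:
send_rows:
  rows: "1 0 0 0.03 0 0 8; 1 0 0 0.05 0 0 15; 1 0 0 0.05 0 0 15; 1 0 0 0.05 0 0 15; 0.4 0 0 0.05 0 0 15; 0.4 0 0 0.05 0 0 15; 0.4 0 0 0 0 0 15; 0.4 0 0 -1 0 0 15; 0.4 0 0 -2.2 0 0 15; 0.4 0 0 -3 0 0 15"

```text
time_s: 44.3
position: [554.0, -402.2, 242.8]
tool_rot: [[-0.47, -0.883, 0.002], [-0.883, 0.47, -0.001], [0.0, -0.002, -1.0]]
contact_force: [-0.2, 0.1, 0.7]
gripper_width: 55.1
grasp_force: 0.0
```

```bash
python3 - <<'E'
from h import *
go((553.8,-401.4,240,-118),(553.8,-401.4,236,-118)); s=manip.observe(); print(s['contact_force'],s['ft_torque'])
E
```

```text
-0.06 0.06 0.28  -0.1 -0.0 -0.0
-0.06 0.06 0.68  -0.1 -0.0 -0.0
at [ 554.  -402.2  242.8] a -118.0 w 55.1 t 44.3 j6 2.89
[-0.17859615  0.10609127  0.68127384] [ 0.09970374  0.07917458 -0.03195067]
```

Emit:
send_rows:
  rows: "0.65 0 0 0 0 0 0; 0.65 0 0 0 0 0 0; 0.65 0 0 0.2 0 0 0; 0.65 0 0 0.3 0 0 0; 0.65 0 0 0.4 0 0 0; 0.65 0 0 0.5 0 0 0; 0.65 0 0 0.6 0 0 0; 0.65 0 0 0.7 0 0 0; 0.65 0 0 0.75 0 0 0; 0.65 0 0 0.75 0 0 0"

```text
time_s: 45.55
position: [553.8, -402.0, 235.2]
tool_rot: [[-0.47, -0.883, 0.001], [-0.883, 0.47, -0.001], [0.0, -0.002, -1.0]]
contact_force: [-1.9, 1.7, 7.6]
gripper_width: 32.3
grasp_force: 3.6
```

```bash
python3 - <<'E'
from h import *
go(); s=manip.observe(); print(s['contact_force'])
E
```

```text
at [ 553.8 -402.   235.2] a -118.0 w 32.3 t 45.5 j6 2.89
[-1.93311461  1.7395544   7.56400783]
```

Touch puts the collar's underside about 30.2 mm above the cap. Now the blanks.

```bash
python3 - <<'E'
from h import *
go((520,-100,310,-20),(500,60,310,0))
E
```

```text
-25.07 17.16 -7.52  -0.0 -0.1 -98.0
-38.25 26.44 -7.54  -0.0 -0.1 -118.0
at [ 553.8 -402.   235.2] a -118.0 w 32.3 t 45.5 j6 2.89
```

Emit:
send_rows:
  rows: "0.65 0 0 -2.5 0 0 0; 0.65 0 0 -5.5 0 0 0; 0.5 0 0 -7.5 0 0 -10; 0.45 -4 3 -7.5 0 0 -20; 0.45 -8 6 -7.5 0 0 -30; 0.45 -12 9 -7.5 0 0 -40; 0.45 -17 12 -7.5 0 0 -50; 0.45 -22 15 -7.5 0 0 -60; 0.45 -25 17 -7.5 0 0 -70; 0.45 -27 18 -7.5 0 0 -80"

```text
time_s: 46.8
position: [521.4, -77.1, 309.0]
tool_rot: [[0.792, -0.61, 0.001], [-0.61, -0.792, 0.0], [0.0, -0.0, -1.0]]
contact_force: [-0.1, -0.1, 0.1]
gripper_width: 50.7
grasp_force: 0.0
```

```bash
python3 - <<'E'
from h import *
go((500,60,310,0))
E
```

```text
-10.06 -9.56 -0.10  -0.0 -0.0 -37.6
at [521.4 -77.1 309. ] a -37.6 w 50.7 t 46.8 j6 1.93
```

Emit:
send_rows:
  rows: "0.45 -2 -2 0 0 0 -8; 0.45 -4 -4 0 0 0 -16; 0.45 -6 -6 0 0 0 -24; 0.45 -8 -8 0 0 0 -32; 0.45 -10 -9.5 0 0 0 -37.6; 0.45 -10 -9.5 0 0 0 -37.6; 0.45 -10 -9.5 0 0 0 -37.6; 0.45 -10 -9.5 0 0 0 -37.6; 0.45 -10 -9.5 0 0 0 -37.6; 0.45 -10 -9.5 0 0 0 -37.6"

```text
time_s: 48.05
position: [501.6, 57.0, 308.6]
tool_rot: [[1.0, -0.008, -0.0], [-0.008, -1.0, 0.0], [-0.0, -0.0, -1.0]]
contact_force: [-0.3, 1.1, -0.1]
gripper_width: 50.4
grasp_force: 0.0
```

```bash
cat >> h.py <<'E'
def blanks(im,C,name='',z=14,zmin=3500):
    hsv=cv2.cvtColor(im,cv2.COLOR_BGR2HSV); m=cv2.inRange(hsv,(10,60,110),(30,255,255)); m[250:]=0
    out=[]
    for c in cv2.findContours(m,0,cv2.CHAIN_APPROX_NONE)[0]:
        if cv2.contourArea(c)<300: continue
        w=np.array([onz('',*p,z,C)[:2] for p in c[:,0].astype(float)],np.float32)
        r=cv2.minAreaRect(w); bx=cv2.boxPoints(r); e=bx[1]-bx[0]; f=bx[2]-bx[1]; e=e if np.linalg.norm(e)>np.linalg.norm(f) else f
        L=np.linalg.norm(e); u=e/L; ctr=np.array(r[0]); v=np.array([-u[1],u[0]]); q=w-ctr
        wid=[np.ptp((q@v)[(s*(q@u)>L/2-14)&(s*(q@u)<L/2-4)]) for s in(1,-1)]
        if wid[1]<wid[0]: u=-u
        out.append((ctr,np.degrees(np.arctan2(u[1],u[0])),sorted(r[1]),wid)); print('ctr',ctr.round(1),'yaw %.1f'%out[-1][1],np.round(sorted(r[1]),1),np.round(wid,1))
    return out
E
python3 - <<'E'
from h import *
go(); im,C=shot('wrist','w8'); blanks(im,C)
E
```

```text
at [501.6  57.  308.6] a -0.5 w 50.4 t 48.0 j6 1.54
ctr [425.4 262.1] yaw 82.4 [ 36.2 152.2] [20.  35.8]
ctr [505.5 204.4] yaw -85.8 [ 35.  150.8] [15.2 33.1]
ctr [582.1 204. ] yaw 82.7 [ 34.3 151.2] [15.4 33.6]
ctr [654.4 218.2] yaw -90.5 [ 34.5 150.7] [33.3 16. ]
```

View pics/w8.png

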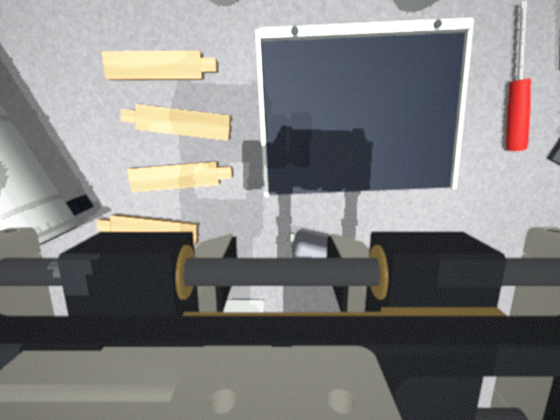

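The view shows the four blanks: (160,65) tenon right, (180,122) tenon left, (180,177) tenon right and (150,228) tenon left. The deck's dark area has corners near (262,38), (470,30), (455,187) and (268,194). The nearest blank has been knocked to x 425, y 262.

```bash
python3 - <<'E'
from h import *
im,C=load('w8')
m=(im.max(2)<75).astype(np.uint8); m[196:]=0; m[:, :250]=0; m[:,480:]=0
m=cv2.morphologyEx(m,cv2.MORPH_CLOSE,np.ones((9,9)))
c=max(cv2.findContours(m,0,1)[0],key=cv2.contourArea)
w=np.array([onz('',*p,10,C)[:2] for p in c[:,0].astype(float)])
def fit(sel,ax):
    q=w[sel]; k=1-ax; f=np.polyfit(q[:,ax],q[:,k],1); r=q[:,k]-np.polyval(f,q[:,ax]); g=abs(r)<3; return np.polyfit(q[g,ax],q[g,k],1)
x0,x1,y0,y1=w[:,0].min(),w[:,0].max(),w[:,1].min(),w[:,1].max(); print(x0,x1,y0,y1)
top=fit((w[:,0]>x1-9)&(w[:,1]>y0+20)&(w[:,1]<y1-20),1); bot=fit((w[:,0]<x0+12)&(w[:,1]>y0+20)&(w[:,1]<y1-20),1)
L=fit((w[:,1]>y1-12)&(w[:,0]>x0+20)&(w[:,0]<x1-20),0); Rr=fit((w[:,1]<y0+12)&(w[:,0]>x0+20)&(w[:,0]<x1-20),0)
for n,f in zip('top bot L R'.split(),(top,bot,L,Rr)): print(n,f, np.degrees(np.arctan(f[0])))
go((425.4,262.1,80,82.4))
E
```

```text
477.87041525135203 575.7901999530176 -73.50634400484967 77.63152820961743
top [8.05852375e-02 5.68411280e+02] 4.607238108286861
bot [3.60901235e-02 4.83000837e+02] 2.0669146859531398
L [2.68134763e-02 6.21825474e+01] 1.535931006390832
R [ 3.43591208e-02 -9.05446291e+01] 1.9678584692472623
-7.78 -20.43 22.86  -0.0 -0.0 -82.9
at [501.5  57.1 308.6] a -0.5 w 50.3 t 48.1 j6 1.54
```

```bash
python3 - <<'E'
from h import *
im,C=load('w8')
g=cv2.cvtColor(im,6).astype(int)
# refine: scan columns for top/bottom edges, rows for sides
T=[(u,25+np.argmin(np.diff(g[25:50,u]))+.5) for u in list(range(310,425,8))]
B=[(u,175+np.argmax(np.diff(g[175:205,u]))+.5) for u in list(range(385,445,6))]
L=[(255+np.argmin(np.diff(g[v,255:275]))+.5,v) for v in range(50,120,5)]
R=[(445+np.argmax(np.diff(g[v,445:478]))+.5,v) for v in range(50,175,8)]
for n,P,ax in(('T',T,1),('B',B,1),('L',L,0),('R',R,0)):
    w=np.array([onz('',*p,10,C)[:2] for p in P]); k=1-ax
    f=np.polyfit(w[:,ax],w[:,k],1); r=w[:,k]-np.polyval(f,w[:,ax]); s=abs(r)<=np.median(abs(r))*2.5+.3; f=np.polyfit(w[s,ax],w[s,k],1)
    print(n,s.sum(),f,np.degrees(np.arctan(f[0]))*(-1 if ax else 1),'rms',r[s].std())
E
```

```text
T 15 [-3.34921203e-02  6.89595075e+02] 1.9182401120783872 rms 0.3365913788123884
B 10 [-2.89647026e-02  4.78864352e+02] 1.6590913498463329 rms 0.41557091831328496
L 14 [3.53567725e-02 5.92268163e+01] 2.024950327268588 rms 0.4005369890648681
R 16 [ 3.06695653e-02 -2.10674157e+02] 1.7566859993880433 rms 0.40251053074476556
```

```bash
cat >> h.py <<'E'
def M(a):
    A=np.radians(a); return np.array([[np.cos(A),np.sin(A),0],[np.sin(A),-np.cos(A),0],[0,0,-1]])
def chain(ps,start=None):
    if start is None:
        s=manip.observe(); p=s['position']; R=s['tool_rot']; a=np.degrees(np.arctan2(R[1,0],R[0,0]))
    else: p,a=np.array(start[:3],float),start[3]
    for q in ps:
        d=M(a).T@(np.array(q[:3])-p)/10; print('%.2f %.2f %.2f | %.1f'%(*d,(a-q[3]+180)%360-180), np.round(q,1)); p,a=np.array(q[:3],float),q[3]
D=np.array([592,-56.]);DY=1.8
def slot(lx,ly):
    t=np.radians(DY); return D+[lx*np.cos(t)-ly*np.sin(t),lx*np.sin(t)+ly*np.cos(t)]
def bl(cx,cy,yaw,ly,flip):
    """pick hover, place hover; flip: tool +x opposite the tenon"""
    u=np.array([np.cos(np.radians(yaw)),np.sin(np.radians(yaw))]); g=np.array([cx,cy])-5*u; s=slot(5,ly); f=180 if flip else 0
    chain([(*g,90,yaw+f),(*s,90,DY+f)])
E
python3 - <<'E'
from h import *
Cs,Cd=load('scene0')[1],load('side0')[1]
for s,d in(((308,310),(339,218)),((220,327),(380,276)),((239,224),(260,290)),((265,318),(361,240))): print(onz('',*s,0,Cs)[:2].round(),onz('',*d,0,Cd)[:2].round())
bl(425.4,262.1,82.4,-90,False)
E
```

```text
[776. 127.] [750. 119.]
[ 762. -122.] [ 743. -135.]
[404.   5.] [389. -12.]
[768.   4.] [766.   8.]
-7.84 -19.94 21.86 | -82.9 [424.7 257.1  90.   82.4]
-37.62 22.68 0.00 | 80.6 [ 599.8 -145.8   90.     1.8]
```

Emit:
send_rows:
  rows: "0.45 -2 -5 6 0 0 -10; 0.45 -4 -10 11 0 0 -20; 0.45 -6 -15 16 0 0 -30; 0.45 -7.8 -20 20 0 0 -40; 0.45 -7.8 -20 21.9 0 0 -50; 0.45 -7.8 -20 21.9 0 0 -60; 0.45 -7.8 -20 21.9 0 0 -70; 0.45 -7.8 -20 21.9 0 0 -80; 0.45 -7.8 -20 21.9 0 0 -82.9; 0.45 -7.8 -20 21.9 0 0 -82.9"

```text
time_s: 49.35
position: [425.1, 258.0, 89.7]
tool_rot: [[0.132, 0.991, 0.0], [0.991, -0.132, 0.0], [0.0, 0.0, -1.0]]
contact_force: [-0.2, -0.9, 0.3]
gripper_width: 50.3
grasp_force: 0.0
```

```bash
python3 - <<'E'
from h import *
go((424.7,257.1,90,82.4)); im,C=shot('wrist','w9'); blanks(im,C)
E
```

```text
-0.10 -0.03 -0.03  0.0 -0.0 0.0
at [425.1 258.   89.7] a 82.4 w 50.3 t 49.4 j6 0.52
ctr [499.6 255.8] yaw -85.7 [36.1 53.9] [35.7 35.8]
ctr [582.8 247.8] yaw 82.4 [41.3 66. ] [23.9 38.6]
ctr [425.6 287.4] yaw 82.5 [ 33.7 102.9] [16.1 33. ]
```

Emit:
send_rows:
  rows: "0.45 0 -0.2 3 0 0 0; 0.45 0 -0.2 5.5 0 0 0; 0.45 0 -0.2 6.7 0 0 0; 0.45 0 -0.2 6.7 0 0 0; 1 0 -0.2 6.7 0 0 0; 1 0 -0.2 6.7 0 0 0; 1 0 -0.2 6.7 0 0 0; 1 0 -0.2 6.7 0 0 0; 1 0 -0.2 5 0 0 0; 1 0 -0.2 2 0 0 0"

```text
time_s: 50.65
position: [422.1, 257.9, 69.4]
tool_rot: [[0.131, 0.991, -0.002], [0.991, -0.131, -0.001], [-0.001, -0.002, -1.0]]
contact_force: [0.1, 0.7, -0.8]
gripper_width: 33.3
grasp_force: 30.0
```

```bash
python3 - <<'E'
from h import *
s=slot(4,-90); go((*s,110,1.8))
E
```

```text
-37.71 22.80 -4.07  -0.1 0.2 80.7
at [422.1 257.9  69.4] a 82.5 w 33.3 t 50.6 j6 0.52
```

Emit:
send_rows:
  rows: "1 0 0 -3 0 0 0; 1 -4 2.5 -4 0 0 10; 1 -10 6 -4 0 0 20; 1 -16 10 -4 0 0 30; 1 -22 13.5 -4 0 0 40; 1 -28 17 -4 0 0 50; 1 -33 20 -4 0 0 60; 1 -37.7 22.8 -4 0 0 70; 1 -37.7 22.8 -4 0 0 80.7; 1 -37.7 22.8 -4 0 0 80.7"

```text
time_s: 51.9
position: [599.5, -146.7, 109.1]
tool_rot: [[1.0, 0.03, -0.0], [0.03, -1.0, 0.0], [-0.0, -0.0, -1.0]]
contact_force: [-0.6, 0.8, -1.5]
gripper_width: 33.4
grasp_force: 30.0
```

Emit:
send_rows:
  rows: "1 0 0 0 0 0 0; 1 0 0 3 0 0 0; 1 0 0 6 0 0 0; 1 0 0 7.3 0 0 0; 1 0 0 7.6 0 0 0; 1 0 0 7.6 0 0 0; 0.53 0 0 7.6 0 0 0; 0.53 0 0 7.6 0 0 0; 0.53 0 0 7.6 0 0 0; 0.53 0 0 6.5 0 0 0"

```text
time_s: 53.15
position: [599.1, -145.2, 44.3]
tool_rot: [[1.0, 0.031, -0.002], [0.031, -1.0, 0.001], [-0.002, -0.001, -1.0]]
contact_force: [1.0, -0.1, -0.5]
gripper_width: 42.9
grasp_force: 0.0
```

Emit:
send_rows:
  rows: "0.53 0 0 -2 0 0 0; 0.45 0 0 -5 0 0 0; 0.45 0 0 -6 0 0 0; 0.45 0 0 -6 0 0 0; 0.45 0 0 -6 0 0 0; 0.45 0 0 -6 0 0 0; 0.45 0 0 -6 0 0 0; 0.45 0 0 -6 0 0 0; 0.45 0 0 -6 0 0 0; 0.45 0 0 -6 0 0 0"

```text
time_s: 54.4
position: [599.7, -145.4, 104.6]
tool_rot: [[1.0, 0.031, 0.0], [0.031, -1.0, 0.0], [0.0, -0.0, -1.0]]
contact_force: [0.4, -0.7, 0.2]
gripper_width: 50.4
grasp_force: 0.0
```

```bash
python3 - <<'E'
from h import *
im,C=shot('wrist','w10'); print(slot(10,-90)); blanks(im,C,z=24); bl(505.5,204.4,-85.8,-30,True); go()
E
```

```text
[ 604.82203392 -145.64148284]
ctr [ 627.8 -144.2] yaw 1.9 [ 34.4 106. ] [16.4 33.8]
ctr [ 695.6 -317.2] yaw 14.5 [ 35.6 112.2] [30.4 33.7]
ctr [736.6  -4.5] yaw -88.3 [13.3 38.4] [13.3 13.3]
-8.35 -35.75 1.46 | -92.4 [505.1 209.4  90.   94.2]
-30.12 7.09 0.00 | -87.6 [597.9 -85.8  90.  181.8]
at [ 599.6 -145.3  104.6] a 1.8 w 50.6 t 54.5 j6 1.18
```

Emit:
send_rows:
  rows: "0.45 -1 -5 -1 0 0 -10; 0.45 -2 -10 -1 0 0 -20; 0.45 -3.5 -15 -1 0 0 -30; 0.45 -5 -20.5 -1 0 0 -40; 0.45 -6 -26 0 0 0 -50; 0.45 -7 -31 0.5 0 0 -60; 0.45 -8.3 -35.7 1 0 0 -70; 0.45 -8.3 -35.7 1.4 0 0 -80; 0.45 -8.3 -35.7 1.4 0 0 -90; 0.45 -8.3 -35.7 1.4 0 0 -92.4"

```text
time_s: 55.7
position: [505.5, 209.2, 90.7]
tool_rot: [[-0.076, 0.997, 0.0], [0.997, 0.076, 0.0], [0.0, 0.0, -1.0]]
contact_force: [-1.0, 0.0, 0.6]
gripper_width: 50.3
grasp_force: 0.0
```

```bash
python3 - <<'E'
from h import *
im,C=shot('wrist','w11'); blanks(im,C); go((505.1,209.4,23,94.2))
E
```

```text
ctr [337.8 247.6] yaw 178.1 [20.6 76.2] [20.4 19.6]
ctr [583.5 235.9] yaw -97.0 [37.8 88.6] [20.2 14.3]
ctr [502.6 233.6] yaw 94.4 [33.9 94.1] [33.8 33.8]
ctr [666.4 274.7] yaw -87.4 [11.8 39.2] [10.  11.4]
ctr [645.7 245.2] yaw -82.0 [38.4 98.3] [18.4 27.8]
0.03 -0.05 6.77  0.0 -0.0 0.2
at [505.6 209.1  90.7] a 94.4 w 50.5 t 55.8 j6 0.18
```

Emit:
send_rows:
  rows: "0.45 0 -0.1 3 0 0 0; 0.45 0 -0.1 5.5 0 0 0; 0.45 0 -0.1 6.75 0 0 0; 0.45 0 -0.1 6.75 0 0 0; 1 0 -0.1 6.75 0 0 0; 1 0 -0.1 6.75 0 0 0; 1 0 -0.1 6.75 0 0 0; 1 0 -0.1 6.75 0 0 0; 1 0 -0.1 5 0 0 0; 1 0 -0.1 2 0 0 0"

```text
time_s: 57.0
position: [503.6, 208.6, 70.2]
tool_rot: [[-0.073, 0.997, -0.003], [0.997, 0.073, -0.001], [-0.0, -0.003, -1.0]]
contact_force: [0.2, 0.0, 0.3]
gripper_width: 33.4
grasp_force: 30.0
```

```bash
python3 - <<'E'
from h import *
s=slot(5,-30); go((*s,110,181.8))
E
```

```text
-30.05 7.25 -3.99  -0.2 -0.1 -87.6
at [503.6 208.6  70.2] a 94.2 w 33.4 t 57.0 j6 0.18
```

Emit:
send_rows:
  rows: "1 0 0 -3 0 0 0; 1 -3 0.7 -4 0 0 -10; 1 -8 2 -4 0 0 -20; 1 -13 3 -4 0 0 -30; 1 -18 4.3 -4 0 0 -40; 1 -23 5.5 -4 0 0 -50; 1 -28 6.7 -4 0 0 -60; 1 -30 7.25 -4 0 0 -70; 1 -30 7.25 -4 0 0 -80; 1 -30 7.25 -4 0 0 -87.6"

```text
time_s: 58.25
position: [598.5, -85.6, 110.2]
tool_rot: [[-0.999, -0.035, -0.001], [-0.035, 0.999, 0.0], [0.001, 0.0, -1.0]]
contact_force: [-0.0, -0.8, -0.8]
gripper_width: 33.6
grasp_force: 30.0
```

Emit:
send_rows:
  rows: "1 0 0 0 0 0 0; 1 0 0 3 0 0 0; 1 0 0 6 0 0 0; 1 0 0 7.3 0 0 0; 1 0 0 7.6 0 0 0; 1 0 0 7.6 0 0 0; 0.53 0 0 7.6 0 0 0; 0.53 0 0 7.6 0 0 0; 0.53 0 0 7.6 0 0 0; 0.53 0 0 6.5 0 0 0"

```text
time_s: 59.5
position: [598.2, -85.0, 45.4]
tool_rot: [[-1.0, -0.031, -0.002], [-0.031, 1.0, 0.001], [0.002, 0.001, -1.0]]
contact_force: [-1.3, 0.4, 0.3]
gripper_width: 43.1
grasp_force: 0.0
```

Emit:
send_rows:
  rows: "0.53 0 0 -2 0 0 0; 0.45 0 0 -5 0 0 0; 0.45 0 0 -6 0 0 0; 0.45 0 0 -6 0 0 0; 0.45 0 0 -6 0 0 0; 0.45 0 0 -6 0 0 0; 0.45 0 0 -6 0 0 0; 0.45 0 0 -6 0 0 0; 0.45 0 0 -6 0 0 0; 0.45 0 0 -6 0 0 0"

```text
time_s: 60.75
position: [598.8, -85.1, 105.6]
tool_rot: [[-1.0, -0.031, 0.0], [-0.031, 1.0, 0.0], [-0.0, 0.0, -1.0]]
contact_force: [-0.1, -0.1, 0.2]
gripper_width: 50.4
grasp_force: 0.0
```

```bash
python3 - <<'E'
from h import *
im,C=shot('wrist','w12'); print(slot(10,-30)); blanks(im,C,z=24); bl(582.1,204.0,82.7,30,False); go()
E
```

```text
[602.93738838 -85.67108922]
ctr [571.2 120. ] yaw 172.8 [20.1 31.3] [18.5 11.7]
ctr [ 576.  -145.3] yaw 2.2 [36.6 93. ] [35.2 36.2]
ctr [574.4 -86. ] yaw 1.9 [35.2 96.3] [33.9 34.8]
0.85 28.45 1.56 | 99.1 [581.5 199.   90.   82.7]
-22.12 4.30 0.00 | 80.9 [596.1 -25.9  90.    1.8]
at [598.8 -85.1 105.6] a -178.2 w 50.5 t 60.8 j6 -1.87
```

Two are placed straight. Now the third.

Emit:
send_rows:
  rows: "0.45 0 4 -1 0 0 10; 0.45 0 8 -1 0 0 20; 0.45 0 12 -1 0 0 30; 0.45 0.3 16 -1 0 0 40; 0.45 0.5 20 0 0 0 50; 0.45 0.8 24 0.5 0 0 60; 0.45 0.85 28.4 1 0 0 70; 0.45 0.85 28.4 1.5 0 0 80; 0.45 0.85 28.4 1.5 0 0 90; 0.45 0.85 28.4 1.5 0 0 99"

```text
time_s: 62.05
position: [581.4, 198.8, 90.5]
tool_rot: [[0.131, 0.991, -0.0], [0.991, -0.131, 0.0], [0.0, -0.0, -1.0]]
contact_force: [0.3, -0.4, 0.1]
gripper_width: 50.4
grasp_force: 0.0
```

```bash
python3 - <<'E'
from h import *
im,C=shot('wrist','w13'); blanks(im,C); go((581.5,199,23,82.7))
E
```

```text
ctr [585.2 227.9] yaw 82.3 [ 33.9 104. ] [15.4 33.8]
ctr [654.1 231. ] yaw 89.2 [ 36.4 125.4] [35.4 35.9]
0.03 -0.00 6.76  0.0 -0.0 -0.6
at [581.5 198.7  90.6] a 82.1 w 50.4 t 62.1 j6 0.34
```

Emit:
send_rows:
  rows: "0.45 0 0 3 0 0 0; 0.45 0 0 5.5 0 0 0; 0.45 0 0 6.75 0 0 0; 0.45 0 0 6.75 0 0 0; 1 0 0 6.75 0 0 0; 1 0 0 6.75 0 0 0; 1 0 0 6.75 0 0 0; 1 0 0 6.75 0 0 0; 1 0 0 5 0 0 0; 1 0 0 2 0 0 0"

```text
time_s: 63.35
position: [580.7, 198.3, 70.8]
tool_rot: [[0.126, 0.992, -0.002], [0.992, -0.126, -0.0], [-0.001, -0.002, -1.0]]
contact_force: [-0.6, -0.2, -0.7]
gripper_width: 33.3
grasp_force: 30.0
```

```bash
python3 - <<'E'
from h import *
s=slot(5,30); go((*s,110,1.8))
E
```

```text
-22.05 4.34 -3.91  -0.1 0.1 81.0
at [580.7 198.3  70.8] a 82.8 w 33.3 t 63.4 j6 0.33
```

Emit:
send_rows:
  rows: "1 0 0 -3 0 0 0; 1 -3 0.6 -4 0 0 10; 1 -7 1.4 -4 0 0 20; 1 -11 2.2 -4 0 0 30; 1 -15 3 -4 0 0 40; 1 -19 3.8 -4 0 0 50; 1 -22 4.35 -4 0 0 60; 1 -22 4.35 -4 0 0 70; 1 -22 4.35 -4 0 0 80; 1 -22 4.35 -4 0 0 81"

```text
time_s: 64.6
position: [597.0, -25.3, 111.4]
tool_rot: [[1.0, 0.031, 0.001], [0.031, -1.0, 0.0], [0.001, 0.0, -1.0]]
contact_force: [-0.3, -0.5, -1.2]
gripper_width: 33.9
grasp_force: 30.0
```

Emit:
send_rows:
  rows: "1 0 0 0 0 0 0; 1 0 0 3 0 0 0; 1 0 0 6 0 0 0; 1 0 0 7.3 0 0 0; 1 0 0 7.6 0 0 0; 1 0 0 7.6 0 0 0; 0.53 0 0 7.6 0 0 0; 0.53 0 0 7.6 0 0 0; 0.53 0 0 7.6 0 0 0; 0.53 0 0 6.5 0 0 0"

```text
time_s: 65.85
position: [596.4, -25.1, 45.4]
tool_rot: [[1.0, 0.031, -0.002], [0.031, -1.0, 0.0], [-0.002, -0.0, -1.0]]
contact_force: [-0.2, -0.8, 1.2]
gripper_width: 43.2
grasp_force: 0.0
```

Emit:
send_rows:
  rows: "0.53 0 0 -2 0 0 0; 0.45 0 0 -5 0 0 0; 0.45 0 0 -6 0 0 0; 0.45 0 0 -6 0 0 0; 0.45 0 0 -6 0 0 0; 0.45 0 0 -6 0 0 0; 0.45 0 0 -6 0 0 0; 0.45 0 0 -6 0 0 0; 0.45 0 0 -6 0 0 0; 0.45 0 0 -6 0 0 0"

```text
time_s: 67.1
position: [597.0, -25.2, 105.6]
tool_rot: [[1.0, 0.031, 0.0], [0.031, -1.0, 0.0], [0.0, -0.0, -1.0]]
contact_force: [-0.8, 0.0, -0.5]
gripper_width: 50.3
grasp_force: 0.0
```

```bash
python3 - <<'E'
from h import *
im,C=shot('wrist','w14'); print(slot(10,30)); blanks(im,C,z=24); bl(654.4,218.2,-90.5,90,True); go()
E
```

```text
[601.05274283 -25.7006956 ]
ctr [626.3 -83.6] yaw 1.3 [ 35.8 102. ] [19.  33.6]
ctr [ 635.3 -141.4] yaw 2.3 [39.6 90.3] [22.6 39.3]
ctr [654.7 158.3] yaw -95.1 [33.7 44.9] [33.3 17.8]
ctr [625.3 -24.4] yaw 2.0 [ 33.7 107.2] [16.4 33.2]
ctr [737.    4.1] yaw -88.3 [14.5 32.7] [14.5 14.5]
6.51 -24.65 1.56 | -87.7 [654.4 223.2  90.   89.5]
-18.96 -5.86 0.00 | -92.3 [594.2  34.1  90.  181.8]
at [597.  -25.2 105.6] a 1.8 w 50.4 t 67.2 j6 1.37
```

Emit:
send_rows:
  rows: "0.45 0 0 -5 0 0 -5; 0.45 0.5 -3 -8 0 0 -14; 0.45 1 -8 -8 0 0 -24; 0.45 2 -13 -8 0 0 -34; 0.45 3.5 -18 -8 0 0 -44; 0.45 5 -22 -8 0 0 -54; 0.45 6.5 -24.6 -8 0 0 -64; 0.45 6.5 -24.6 -8 0 0 -74; 0.45 6.5 -24.6 -6 0 0 -84; 0.45 6.5 -24.6 -4 0 0 -87.7"

```text
time_s: 68.4
position: [654.3, 222.9, 145.2]
tool_rot: [[0.006, 1.0, 0.0], [1.0, -0.006, 0.0], [0.0, 0.0, -1.0]]
contact_force: [0.6, 0.2, -0.4]
gripper_width: 50.3
grasp_force: 0.0
```

```bash
python3 - <<'E'
from h import *
im,C=shot('wrist','w15'); blanks(im,C); go((654.4,223.2,23,89.5))
E
```

```text
ctr [655.1 236.2] yaw 90.0 [ 33.9 116.1] [32.9 32.8]
0.09 0.21 11.88  -0.3 0.1 0.3
at [652.9 222.4 141.8] a 89.8 w 50.6 t 68.5 j6 0.22
```

Emit:
send_rows:
  rows: "0.45 0 0.05 0 0 0 0; 0.45 0 0.05 4 0 0 0; 0.45 0 0.05 8 0 0 0; 0.45 0 0.05 11 0 0 0; 0.45 0 0.05 12.2 0 0 0; 0.45 0 0.05 12.2 0 0 0; 1 0 0.05 12.2 0 0 0; 1 0 0.05 12.2 0 0 0; 1 0 0.05 12.2 0 0 0; 1 0 0.05 12.2 0 0 0"

```text
time_s: 69.7
position: [655.6, 222.9, 25.2]
tool_rot: [[0.009, 1.0, 0.003], [1.0, -0.009, 0.001], [0.001, 0.003, -1.0]]
contact_force: [-0.4, 0.6, 5.8]
gripper_width: 33.2
grasp_force: 30.0
```

```bash
python3 - <<'E'
from h import *
s=slot(5,90); go((*s,150,181.8))
E
```

```text
-18.93 -5.94 -12.51  0.1 0.1 -92.3
at [655.6 222.9  25.2] a 89.5 w 33.2 t 69.7 j6 0.23
```

Emit:
send_rows:
  rows: "1 0 0 -2 0 0 0; 1 0 0 -6 0 0 0; 1 0 0 -12 0 0 0; 1 -3 -1 -12.6 0 0 -10; 1 -7 -2.2 -12.6 0 0 -20; 1 -11 -3.5 -12.6 0 0 -30; 1 -15 -4.7 -12.6 0 0 -40; 1 -18.9 -5.95 -12.6 0 0 -50; 1 -18.9 -5.95 -12.6 0 0 -60; 1 -18.9 -5.95 -12.6 0 0 -70"

```text
time_s: 70.95
position: [593.6, 33.5, 150.9]
tool_rot: [[-0.938, 0.347, 0.001], [0.347, 0.938, 0.0], [-0.001, 0.0, -1.0]]
contact_force: [-0.1, -0.1, -1.4]
gripper_width: 33.4
grasp_force: 30.0
```

Emit:
send_rows:
  rows: "1 0 0 0 0 0 -10; 1 0 0 0 0 0 -20; 1 0 0 2 0 0 -22.3; 1 0 0 4 0 0 -22.3; 1 0 0 4 0 0 -22.3; 1 0 0 4 0 0 -22.3; 1 0 0 4 0 0 -22.3; 1 0 0 4 0 0 -22.3; 1 0 0 4 0 0 -22.3; 1 0 0 4 0 0 -22.3"

```text
time_s: 72.2
position: [593.6, 34.2, 109.7]
tool_rot: [[-1.0, -0.031, 0.0], [-0.031, 1.0, 0.0], [-0.0, 0.0, -1.0]]
contact_force: [0.6, -0.4, -0.9]
gripper_width: 33.8
grasp_force: 30.0
```

```bash
python3 - <<'E'
from h import *
s=slot(5,90); go((*s,35.5,181.8)); print(manip.observe()['contact_force']); im,C=shot('wrist','w16'); blanks(im,C,z=100); cv2.imwrite('pics/w16v.png',im[:270])
E
```

```text
-0.06 -0.01 7.42  0.0 0.0 -0.0
at [593.6  34.2 109.7] a -178.2 w 33.8 t 72.2 j6 -1.67
[ 0.61802333 -0.35152233 -0.87851247]
ctr [555.9  -6. ] yaw 1.7 [24.1 55.7] [24. 24.]
ctr [560.4 -83.5] yaw 2.1 [28.7 62.9] [28.6 28.6]
ctr [556.5 -44.7] yaw 1.8 [26.4 59.1] [26.3 26.4]
ctr [554.8  32.5] yaw 2.0 [33.7 67.1] [33.3 33.7]
```

View pics/w16v.png

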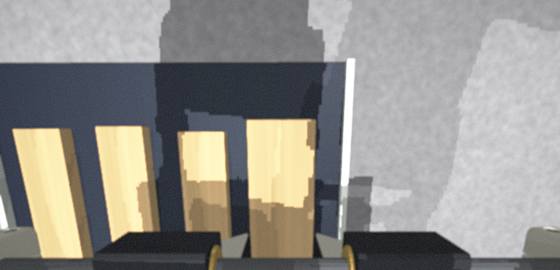

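The held blank (280,190) is level and parallel to the three already lying on the deck. I'll lower it.

Emit:
send_rows:
  rows: "1 0 0 2 0 0 0; 1 0 0 4.5 0 0 0; 1 0 0 6.5 0 0 0; 1 0 0 7.2 0 0 0; 1 0 0 7.4 0 0 0; 1 0 0 7.4 0 0 0; 0.53 0 0 7.4 0 0 0; 0.53 0 0 7.4 0 0 0; 0.53 0 0 7.4 0 0 0; 0.53 0 0 6.5 0 0 0"

```text
time_s: 73.5
position: [593.1, 34.3, 44.4]
tool_rot: [[-1.0, -0.031, -0.001], [-0.031, 1.0, 0.0], [0.001, 0.0, -1.0]]
contact_force: [0.9, -0.0, -0.1]
gripper_width: 43.3
grasp_force: 0.0
```

Emit:
send_rows:
  rows: "0.53 0 0 2 0 0 0; 0.45 0 0 -3 0 0 0; 0.45 0 0 -8 0 0 0; 0.45 0 0 -13 0 0 0; 0.45 0 0 -18 0 0 0; 0.45 0 0 -20 0 0 0; 0.45 3 -6 -20 0 0 0; 0.45 6 -10 -20 0 0 0; 0.45 10 -10 -20 0 0 0; 0.45 10 -10 -20 0 0 0"

```text
time_s: 74.75
position: [494.7, -69.2, 245.5]
tool_rot: [[-1.0, -0.029, -0.0], [-0.029, 1.0, 0.0], [0.0, 0.0, -1.0]]
contact_force: [0.5, -0.3, 0.1]
gripper_width: 50.3
grasp_force: 0.0
```

```bash
python3 - <<'E'
from h import *
go(); im,C=shot('wrist','w17'); blanks(im,C,z=24); s,_=shot('scene','s17'); d,_=shot('side','d17')
cv2.imwrite('pics/f.png',np.vstack([np.hstack([cv2.resize(s[170:350,70:340],(400,300)),cv2.resize(d[200:400,200:420],(400,300))]),np.hstack([cv2.resize(im,(400,300)),cv2.resize(d[100:230,180:340],(400,300))])]))
E
```

```text
at [494.7 -69.2 245.5] a -178.3 w 50.3 t 74.8 j6 -1.89
ctr [549.6 -27.1] yaw -178.4 [36.5 48.2] [36.2 34.2]
ctr [ 546.1 -147.1] yaw 1.9 [36.4 37.1] [35.8 36.4]
ctr [550.  -87.1] yaw -178.4 [34.9 50.8] [34.8 32.8]
ctr [545.4  31.1] yaw 1.6 [37.3 50.7] [28.8 36.4]
```

View pics/f.png

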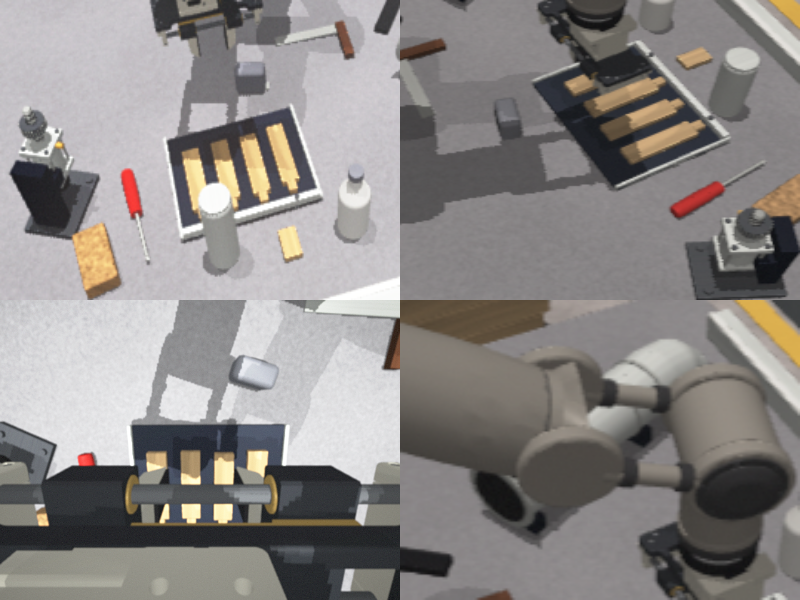

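All four blanks lie on the deck at crop (193–286, 155–185), tenons towards the stop bar. The bystanders are where they were and the arm is clear, so I'll hand in.

```bash
python3 -c "
from workcell import manip
print(manip.hand_in())"
```

```text
the job is handed in; nothing more can be done
None
```

The job is handed in, with no verdict shown: the lever is seated and the damper swung open along the duct, the collar's underside is about 30 mm above the cap by touch, and all four blanks lie flat on the deck about 26 mm apart, tenons to the stop bar.

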